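Set the overload stop of the load-cell stand

TASK

Set the overload stop of the load-cell stand with its test load on: push the sliding head fully home by its bow handle and swing the cam lever round to lock it, then stack all the wooden weight cases that are out squarely in one column in the middle of the steel pan, flat and lying crosswise (their long sides at right angles to the way the head slides). Then, with the load standing on the pan, screw the black stop knob down (clockwise) until it bottoms and back it off by a quarter of a turn. Leave the column standing, re-square it if it gets knocked, and leave the loupe, the dropper bottle and the parts cup where they are.

Things in the scene. Friction and masses are not known exactly. Their poses are not given: they have to be found in the camera images.
- pan (a point): centre of the top face of the stand's flat steel pan, 76 mm above the bench; the pan measures 120 mm (its x) by 132 mm (its y), 8 mm thick, and rides on the sliding head. The stand is a flat grey base plate (290 x 200 mm, top at 20 mm) fixed on the bench; its x points from the stop knob to the pan, roughly away from the robot; y to the left of that; z up. All offsets below are in these axes, with the head home.
- head (a joint): how far the sliding head (aluminium plate, top at 34 mm, that carries the beam, the pan, the handle and the stop screw) stands out from home towards the robot (the -x of the pan), m: 0 = fully home against its rear stop, 0.06 = out. It resists with about 4 N and stays where it is left.
- handle (a point): middle of the bar of the bow handle on the head, a round black bar 9 mm thick and 50 mm long along the pan's x, 55 mm above the bench (bar centre), with a post at each end; clear by 16 mm underneath; 90 mm in front of (-x) and 50 mm to the left (+y) of the pan centre. The stop arm, 54 mm high, runs along x with its nearer side 67 mm to the right of the bar.
- lever (a joint): angle of the cam lever, rad: 0 = open (arm sticks out to the left, +y of the pan), 1.571 = locked (arm points to the front, -x). It turns counter-clockwise from above to lock, against about 0.22 N m, and stays where it is left. Its cam hooks in front of a catch rail on the head: push the head home first; while the head stands well out (over 20 mm), the cam strikes the rail and the lever cannot be swung round. Locked, it holds the head against a light pull.
- lever_pivot (a point): point on the upright axis of the cam lever, 44 mm above the bench, 20 mm in front of and 83 mm to the left of the pan centre.
- lever_grip (a point): centre of the upright round grip at the end of the lever arm, 19 mm thick, spanning 46 to 78 mm above the bench, this point at 65 mm; 62 mm from the pivot axis. The arm below it is 47 mm high.
- stop_screw (a joint): angle of the stop screw from its bottomed position, rad: 0 = bottomed (hard stop), grows as it is backed off (counter-clockwise from above), 6.283 a turn; starts half a turn to a turn out. Turns against 0.06 N m and stays where it is left.
- knob (a point): centre of the round black ribbed stop knob on the stop screw's upright axis: 35 mm diameter, 22 mm high, this point half-way up at 73 mm above the bench when bottomed (it rises 1.75 mm a turn); 150 mm in front of and 30 mm to the right of the pan centre; a white line on its top shows how it is turned (this frame's x is along the line). The stop arm under the knob is 54 mm high.
- case_1_mid (a point): closed, sealed wooden weight case with a brass catch, a plain box 68 mm (its x) by 110 mm (its y) by 34 mm high (its z), about 0.5 kg, flat on top, with a flat grippy rubber sole below, lying flat on the bench at first; this point is its centre, 17 mm from its underside. The cases are alike; it does not matter which way up they lie. Some are absent (None).
- case_2_mid (a point): closed, sealed wooden weight case with a brass catch, a plain box 68 mm (its x) by 110 mm (its y) by 34 mm high (its z), about 0.5 kg, flat on top, with a flat grippy rubber sole below, lying flat on the bench at first; this point is its centre, 17 mm from its underside. The cases are alike; it does not matter which way up they lie. Some are absent (None).
- case_3_mid (a point): closed, sealed wooden weight case with a brass catch, a plain box 68 mm (its x) by 110 mm (its y) by 34 mm high (its z), about 0.5 kg, flat on top, with a flat grippy rubber sole below, lying flat on the bench at first; this point is its centre, 17 mm from its underside. The cases are alike; it does not matter which way up they lie. Some are absent (None).
- case_4_mid (a point): closed, sealed wooden weight case with a brass catch, a plain box 68 mm (its x) by 110 mm (its y) by 34 mm high (its z), about 0.5 kg, flat on top, with a flat grippy rubber sole below, lying flat on the bench at first; this point is its centre, 17 mm from its underside. The cases are alike; it does not matter which way up they lie. Some are absent (None).
- loupe: black eye loupe, 39 mm across and 34 mm high, bystander; origin at the middle of its underside
- oil_dropper: brown dropper bottle, 33 mm across and 102 mm high, bystander; origin at the middle of its underside
- parts_cup_1: light grey round parts cup, 56 mm across and 28 mm high, bystander; origin at the middle of its underside

How it is judged:
By the outcome, as a careful person would: the job done as asked, in the order asked, and still so for the second after the job is handed in, with the robot touching nothing.
Of case_1, case_2, case_3, case_4 only 2 to 3 are there at a start; the rules pass over those that are not, and their reading is None.
At some moment in a run one of case_1, case_2, case_3, case_4 may be knocked a few centimetres aside while the robot is not near it.
It also fails if it takes over 210 s, if anything falls off the work surface, if the arm or the gripper's body presses on something with over 40 N, if the wrist force passes 120 N, or if a joint passes its speed limit or range.

ROBOT

A 6-joint arm with a two-finger parallel gripper is mounted at the origin on a cart in front of the work surface, level with it; the furniture and walls round the work are solid. World frame = base frame: x ahead of the robot, y to its left, z up, the work surface at z = 0. Lengths are in m, angles in rad, forces in N, time in s.
With the tool pointing down it reaches from about 0.35 to 1 m from the base axis. Payload 7.1 kg.
Tool frame: the origin (TCP) lies midway between the tips of the shut fingers; the grasp point (between the pads) lies 19 mm behind it; z points along the fingers, y is the line along which they close (so a half turn about z gives the same grasp; the last joint's range is limited). The gripper opens to 85 mm and grips with 20 to 120 N. Pads are 22 mm wide; open, the fingers measure 114 mm over their backs; the gripper's body (76 mm by 85 mm) begins 54 mm behind the grasp point. The pads swing forward as they close: fully open they stand 13 mm farther back than shut.
Start: joints at [1.106, 0.423, 1.63, -0, 1.089, -0.019], TCP at [0.269, 0.564, 0.206] pointing down, gripper open.
Joint ranges: [-3, 3], [-0.9, 2.11], [0.09, 2.58], [-1.31, 4.45], [0.11, 2.69], [-2.54, 2.54]. Speed limits (rad/s): [2.39, 2.39, 3.01, 3.14, 3.14, 3.14].

INTERFACE

Orientations are given as a unit quaternion [x, y, z, w].
In Python, from workcell import manip gives the robot as it stands. The module is installed in compiled form; this text tells all that it offers.
- The arm moves only by the tool servo_tool, never from a script. Its argument "rows" is a list of rows, each an object with "gripper": the closure, from 0 (fully open) to 1 (shut); "xyz": the shift along the tool's x, y, z in mm, a list of three; "twist": the turn about the tool's z in degrees. In form: [{"gripper": gripper, "xyz": [x, y, z], "twist": twist}, ...]. A call has 1 to 10 rows; each row is the pose to reach, as a shift and turn from the pose commanded when the call began, along the tool's axes at that moment; what a row does not reach only later rows make up. A row lasts 1/8 s, in which the tool goes at most 62.5 mm and 10.7 degrees, less where a joint would pass 70% of its speed; a pose out of reach is approached as far as the arm can. A call with a gripper value outside its range is refused whole. The fingers move at their own pace and stop on an object; "grip_force" is the grip in N (left out, the last holds). Time passes only in rows, so rows that repeat a pose let the fingers close. It gives the time, the measured TCP pose, the force, the opening and the grip force at its end, in the units of the state.
- manip.read_state(): the state, without advancing time (a new reading comes with each control period).
- manip.get_image(name): name is "scene" or "side" or "wrist"; returns the picture (400x640x3 uint8, blue, green, red); there is no depth.
- manip.get_calibration(name): a dict with "fov_y" (degrees; the focal length in pixels is half the picture's height over the tangent of half this angle, whatever the lens; pixels are square), "cx", "cy" (the principal point, pixels), "k1" (the pictures are not rectified: a ray, as slopes to the right and down, at radius r is drawn at 1 + k1 r^2 times it, then the intrinsics apply), "xyz" and "orientation" of the camera in the world; the wrist camera has in their place "mount" (4x4, takes a point from camera to tool coordinates, whose origin is the TCP and whose axes are the flange's). Camera axes: x right, y up, looking along -z (the intrinsics and any distortion apply to the point x, -y, -z); pixel columns grow to the right and rows downward; lengths in m; the calibration is good to about 2 mm. A picture is of the moment at which its call begins: read the wrist's pose just before it. get_calibration takes no time and is no camera call.
- manip.sign_off(): hands the job in; it is judged then, once.
The state is a dict: "clock": time; "joints": joint angles; "qvel": joint speeds; "tau": joint torques, N m; "ee_pos": TCP position; "tool_rot": TCP orientation; "ft_force": force on the tool from outside, world axes, zero at the start; "torque": the same for the moment, N m; "grip_width": opening from 0.0 (shut) to 1.0 (fully open); "finger_force": force on a finger pad.
Only numpy, scipy, OpenCV 4.12 (cv2) and the standard library are available. Lean on these libraries where they do the work, as an engineer would, in place of code of your own. Each camera call takes 0.05 s, during which the arm holds its last target. There are 200 camera calls.

## Working session

There is one attempt and no reset: what is moved stays moved. The work goes in short steps, Python scripts to look and compute and a tool call to move; the robot and the scene stay as the last step left them, time stands still between calls to the robot, and variables do not carry over. Pictures are saved under pics/ and viewed, at most 14 in all, crops included, and the job is handed in when it is done.

Besides the shell and the picture viewer there is one more tool, called after "Emit:" as name(argument=value, ...) on one line, values as JSON. servo_tool: Moves the arm, as the interface text tells. Its arguments: {"type":"object","properties":{"rows":{"type":"array","items":{"type":"object","properties":{"gripper":{"type":"number"},"xyz":{"type":"array","items":{"type":"number"}},"twist":{"type":"number"}}}},"grip_force":{"type":"number"}},"required":["rows"]}

```bash
mkdir -p pics
cat > h.py <<'E'
import numpy as np,cv2
from scipy.spatial.transform import Rotation as R
from workcell import manip
def cam(name,st=None):
    c=manip.get_calibration(name)
    if name=='wrist':
        T=np.eye(4);T[:3,:3]=R.from_quat(st['tool_rot']).as_matrix();T[:3,3]=st['ee_pos'];M=T@np.array(c['mount'])
    else:
        M=np.eye(4);M[:3,:3]=R.from_quat(c['orientation']).as_matrix();M[:3,3]=c['xyz']
    f=200/np.tan(np.radians(c['fov_y'])/2);K=np.array([[f,0,c['cx']],[0,f,c['cy']],[0,0,1.]])
    return M,K,np.array([c['k1'],0,0,0.])
def ray(C,px,z):
    M,K,d=C;u=cv2.undistortPointsIter(np.array(px,float).reshape(-1,1,2),K,d,None,None,(3,100,1e-12)).reshape(-1,2)
    D=np.c_[u[:,0],-u[:,1],-np.ones(len(u))]@M[:3,:3].T
    return M[:3,3]+D*((np.asarray(z)-M[2,3])/D[:,2])[:,None]
def proj(C,P):
    M,K,d=C;q=(np.array(P,float).reshape(-1,3)-M[:3,3])@M[:3,:3]*[1,-1,-1]
    return cv2.projectPoints(q,np.zeros(3),np.zeros(3),K,d)[0].reshape(-1,2)
def snap(name,fn=None):
    st=manip.read_state();im=manip.get_image(name)
    if fn: cv2.imwrite('pics/'+fn,im)
    return im,cam(name,st),st
E
python3 - <<'E'
from h import *
for n in('scene','side','wrist'):
    im,C,st=snap(n,n+'0.png');print(n,C[0].round(3).tolist(),C[1][0,0],C[2])
print(st)
E
```

```text
scene [[0.504, 0.43, -0.749, -0.557], [-0.864, 0.273, -0.424, -0.655], [0.022, 0.861, 0.509, 0.852], [0.0, 0.0, 0.0, 1.0]] 492.64372702606823 [-0.07834347  0.          0.          0.        ]
side [[0.992, 0.1, -0.08, 0.494], [-0.126, 0.65, -0.749, -0.88], [-0.023, 0.753, 0.657, 0.859], [0.0, 0.0, 0.0, 1.0]] 410.4672744838139 [-0.09159562  0.          0.          0.        ]
wrist [[0.432, -0.861, -0.269, 0.201], [0.902, 0.412, 0.129, 0.597], [-0.0, -0.299, 0.954, 0.372], [0.0, 0.0, 0.0, 1.0]] 279.49361140103804 [0.00627447 0.         0.         0.        ]
{'clock': 0.1, 'joints': array([ 1.10599881e+00,  4.23773106e-01,  1.63062383e+00, -2.70984782e-05,
        1.08858623e+00, -1.90242097e-02]), 'qvel': array([ 0.00076687,  0.00077186, -0.00184302, -0.00123333,  0.00037192,
        0.00015325]), 'tau': array([-3.21365169e-04, -5.58421648e+01, -2.82444388e+01, -1.51146928e-04,
        2.96941689e-03, -1.97936899e-06]), 'ee_pos': array([0.26923121, 0.56344872, 0.20551399]), 'tool_rot': array([ 2.21039598e-01,  9.75264586e-01, -6.77886152e-04, -1.54903859e-04]), 'ft_force': array([0.11800595, 1.02749658, 0.59241072]), 'torque': array([-0.00361538,  0.02080127, -0.03646727]), 'finger_force': 0.0, 'grip_width': 0.9996801164040233}
```

View pics/scene0.png

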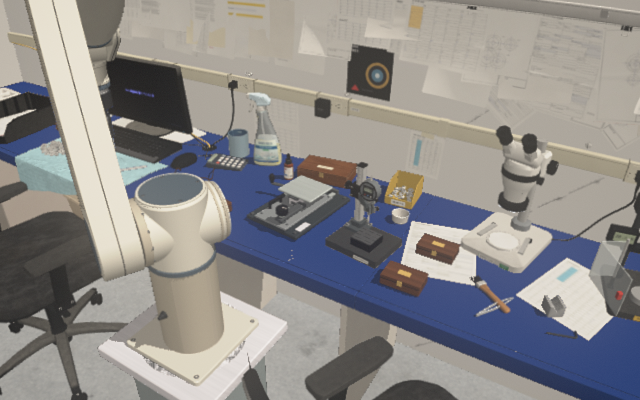

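View pics/side0.png

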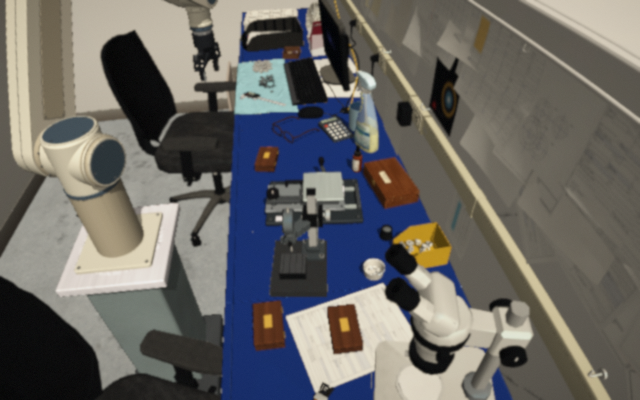

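The scene view shows the stand at about (300,203) and cases at (403,278) and (438,247). The side view also shows a case at (266,158). Next I'll locate these and zoom in.

Run:
```python
from h import *
S=cam('side');C=cam('scene')
print(ray(S,[(268,325),(345,328),(266,156),(292,52),(390,180)],.034).round(3))
print(ray(C,[(403,276),(438,247)],.034).round(3))
print(ray(S,[(323,187)],.076).round(3),ray(C,[(306,188)],.076).round(3))
a=cv2.resize(cv2.imread('pics/side0.png')[140:240,240:400],None,fx=5,fy=5,interpolation=2)
b=cv2.resize(cv2.imread('pics/scene0.png')[150:250,230:350],None,fx=5,fy=5,interpolation=2)
cv2.imwrite('pics/a.png',a);cv2.imwrite('pics/b.png',b)
```

```text
[[ 0.428 -0.354  0.034]
 [ 0.601 -0.386  0.034]
 [ 0.445  0.322  0.034]
 [ 0.611  1.276  0.034]
 [ 0.838  0.123  0.034]]
[[ 0.415 -0.344  0.034]
 [ 0.586 -0.38   0.034]]
[[0.613 0.07  0.076]] [[0.611 0.077 0.076]]
```

View pics/a.png

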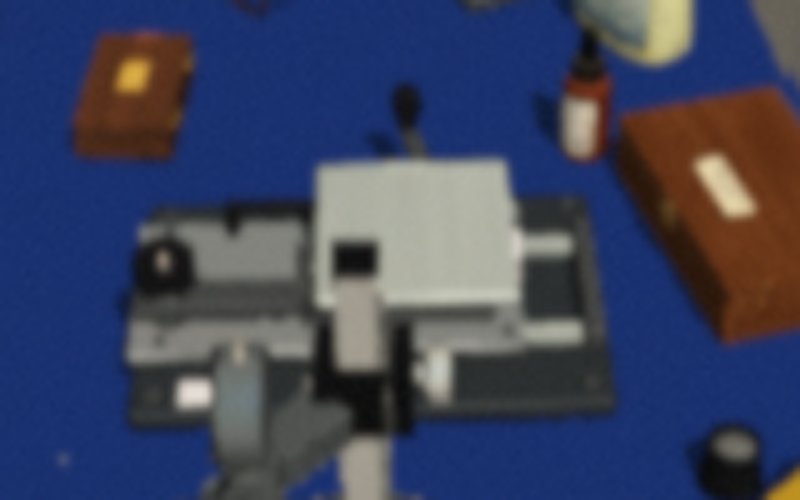

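The side crop shows the stand with the head out. The pan's left edge is at about (315,230) and its right edge at about (515,230), with the knob at (163,265) and the lever grip at (405,105). I'll move the wrist camera above it.

Emit:
servo_tool(rows=[{"gripper": 0, "xyz": [-40, -27, -100], "twist": 0}, {"gripper": 0, "xyz": [-386, -273, -100], "twist": -26}, {"gripper": 0, "xyz": [-386, -273, -100], "twist": -26}, {"gripper": 0, "xyz": [-386, -273, -100], "twist": -26}, {"gripper": 0, "xyz": [-386, -273, -100], "twist": -26}, {"gripper": 0, "xyz": [-386, -273, -100], "twist": -26}, {"gripper": 0, "xyz": [-386, -273, -100], "twist": -26}, {"gripper": 0, "xyz": [-386, -273, -100], "twist": -26}, {"gripper": 0, "xyz": [-386, -273, -100], "twist": -26}, {"gripper": 0, "xyz": [-386, -273, -100], "twist": -26}])

```text
clock: 1.4
ee_pos: [0.5001, 0.1506, 0.306]
tool_rot: [-0.003, 1.0, 0.0, -0.0]
ft_force: [0.1, 0.8, 0.1]
grip_width: 1.002
finger_force: 0.0
```

Run:
```python
from h import *
im,C,st=snap('wrist','w1.png');print(st['ee_pos'],st['tool_rot'],st['joints'],np.abs(st['qvel']).max())
```

```text
[0.50005118 0.15064956 0.30598656] [-2.97121719e-03  9.99995536e-01  1.21121035e-04 -2.92580679e-04] [ 2.69589762e-01  1.63402233e-01  1.75004238e+00  4.11720898e-04
  1.22864873e+00 -1.30728724e+00] 0.04226207095853493
```

View pics/w1.png

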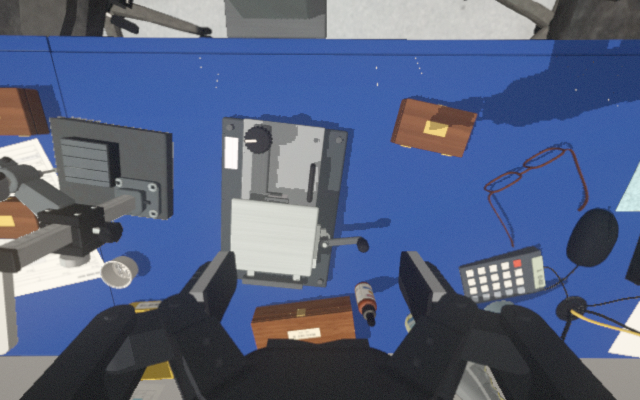

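Wrist view: image up is −x (toward the robot) and right is +y. The knob is at (258,138), the pan spans about (233–319, 198–276), the lever grip is at (363,244) and the case is at (435,127). I'll enlarge the stand.

Run:
```python
from h import *
im=cv2.imread('pics/w1.png')
cv2.imwrite('pics/c.png',cv2.resize(im[105:297,210:400],None,fx=3,fy=3,interpolation=2))
```

```text
(no output)
```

View pics/c.png

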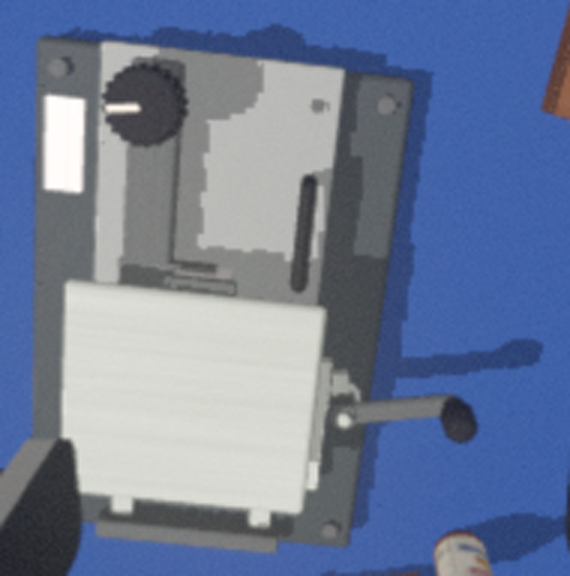

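The enlarged crop shows these features clearly: pan corners at (66,281), (327,306), (302,513) and (62,488), the knob centre at (147,104), bar ends at (309,178) and (298,288), the pivot at (345,420), and base corners. I'll fit the stand pose from them.

Run:
```python
from h import *
im,C,st=snap('wrist')
def P(l): return np.array(l)/3+[210,105]
pan=ray(C,P([(66,281),(327,306),(302,513),(62,488)]),.076)
print('pan',pan.round(4).tolist(),pan.mean(0).round(4))
print('sizes',np.linalg.norm(pan-np.roll(pan,-1,0),axis=1))
e=[pan[2]-pan[1],pan[3]-pan[0]];print('yaw',[np.degrees(np.arctan2(v[1],v[0])) for v in e],[np.degrees(np.arctan2(v[1],v[0]))-90 for v in (pan[1]-pan[0],pan[2]-pan[3])])
k=ray(C,P([(147,104)]),.085)[0];h=ray(C,P([(309,178),(298,288)]),.0595);pv=ray(C,P([(345,420)]),.05)[0];g=ray(C,P([(460,412)]),.078)[0]
print('knob',k,'bar',h.tolist(),'piv',pv,'grip',g)
b=ray(C,P([(38,40),(412,78),(347,543)]),.02);print('base',b.round(4).tolist())
# fit: pan-home pose
from scipy.optimize import least_squares
def res(p):
    x,y,t,d=p;c,s=np.cos(t),np.sin(t)
    L=[[-60-1e3*d,66,],[-60-1e3*d,-66]]
    w=lambda a,b:np.array([x+c*a-s*b,y+s*a+c*b])
    r=[]
    for q,(a,bb) in zip(pan,[(-.06,-.066),(-.06,.066),(.06,.066),(.06,-.066)]): r.append(w(a-d,bb)-q[:2])
    r.append(w(-.15-d,-.03)-k[:2]); r.append(w(-.09-d,.05)-h.mean(0)[:2]); r.append(w(-.02,.083)-pv[:2])
    return np.concatenate(r)
s=least_squares(res,[.66,.08,-.1,.05],loss='soft_l1',f_scale=.003);print(s.x,np.degrees(s.x[2]),(res(s.x)*1e3).round(1))
# cases
m=cv2.inRange(cv2.cvtColor(im,cv2.COLOR_BGR2HSV),(0,90,30),(15,255,200))
n,l,stt,c=cv2.connectedComponentsWithStats(m)
for i in range(1,n):
    if stt[i,4]>200: print(stt[i],c[i])
```

```text
pan [[0.5456, 0.026, 0.076], [0.5579, 0.155, 0.076], [0.6761, 0.1425, 0.076], [0.6615, 0.0141, 0.076]] [0.6103 0.0844 0.076 ]
sizes [0.12959918 0.11889779 0.12918085 0.11644279]
yaw [np.float64(-6.049510181451841), np.float64(-5.845472296065848)] [np.float64(-5.420928464834745), np.float64(-6.5081056467929415)]
knob [0.45877031 0.07255524 0.085     ] bar [[0.4965189083592645, 0.14566315193555143, 0.0595], [0.553740922179979, 0.14009708407939087, 0.0595]] piv [0.6334418  0.16580809 0.05      ] grip [0.61462551 0.22423515 0.078     ]
base [[0.4326, 0.0049, 0.02], [0.4503, 0.1991, 0.02], [0.733, 0.1694, 0.02]]
[ 0.644415    0.08091265 -0.10727807  0.03440544] -6.146580606217246 [-2.1 -0.6 -0.3  1.7  0.8  1.3  1.3 -1.6 -0.9 -1.7  0.9  1.1 -0.  -0.2]
[   0   88   33   48 1190] [ 12.52352941 113.17058824]
[ 391   99   85   58 3046] [432.03315824 127.58437295]
[  0 197  38  41 990] [ 16.76868687 218.92222222]
[ 251  298  104   52 3460] [303.94971098 321.20346821]
```

```bash
cat >> h.py <<'E'
PAN=np.array([.6444,.0809]);YAW=np.radians(-6.15)
def w(a,b,pan=None):
    c,s=np.cos(YAW),np.sin(YAW);p=PAN if pan is None else pan
    return p+[c*a-s*b,s*a+c*b]
def go(*targets):
    """targets (x,y,z,tool-x heading deg) -> tool-frame mm, twist"""
    st=manip.read_state();Rm=R.from_quat(st['tool_rot']).as_matrix();h0=np.degrees(np.arctan2(Rm[1,0],Rm[0,0]))
    for t in targets:
        d=Rm.T@(np.array(t[:3])-st['ee_pos'])*1e3;tw=-(t[3]-h0);tw=(tw+180)%360-180
        print('xyz',d.round(1),'twist',round(tw,1))
    print('clock',st['clock'],'ee',st['ee_pos'].round(4),'h',round(h0,2),'j6',st['joints'][5].round(3),'F',st['ft_force'].round(1))
E
python3 -c "
from h import *
go((.525,.143,.1,173.85),(.525,.143,.042,173.85))"
```

```text
xyz [-25.8  -9.3 205.8] twist 6.6
xyz [-25.9  -9.4 263.8] twist 6.6
clock 1.5 ee [0.4993 0.1521 0.3058] h -179.5 j6 -1.307 F [-0.5  0.4  0.2]
```

Emit:
servo_tool(rows=[{"gripper": 0.55, "xyz": [-25.5, -8.5, 60], "twist": 6.5}, {"gripper": 0.55, "xyz": [-25.5, -8.5, 120], "twist": 6.5}, {"gripper": 0.55, "xyz": [-25.5, -8.5, 180], "twist": 6.5}, {"gripper": 0.55, "xyz": [-25.5, -8.5, 215], "twist": 6.5}, {"gripper": 0.55, "xyz": [-25.5, -8.5, 235], "twist": 6.5}, {"gripper": 0.55, "xyz": [-25.5, -8.5, 250], "twist": 6.5}, {"gripper": 0.55, "xyz": [-25.5, -8.5, 263], "twist": 6.5}, {"gripper": 0.55, "xyz": [-25.5, -8.5, 263], "twist": 6.5}])

```text
clock: 2.5
ee_pos: [0.5251, 0.1432, 0.0427]
tool_rot: [0.052, 0.999, -0.0, -0.001]
ft_force: [-0.1, 0.4, -0.6]
grip_width: 0.45
finger_force: 0.0
```

Emit:
servo_tool(rows=[{"gripper": 1, "xyz": [0, 0, 0], "twist": 0}, {"gripper": 1, "xyz": [0, 0, 0], "twist": 0}, {"gripper": 1, "xyz": [0, 0, 0], "twist": 0}, {"gripper": 1, "xyz": [0, 0, 0], "twist": 0}, {"gripper": 1, "xyz": [0, 0, 0], "twist": 0}, {"gripper": 1, "xyz": [0, 0, 0], "twist": 0}], grip_force=40)

```text
clock: 3.25
ee_pos: [0.5256, 0.1429, 0.0432]
tool_rot: [0.053, 0.999, 0.0, 0.0]
ft_force: [0.0, -0.4, -0.5]
grip_width: -0.003
finger_force: 0.0
```

The gripper closed on nothing, so I'll look.

Run:
```python
from h import *
im,C,st=snap('wrist','w2.png');a=snap('side','s2.png')[0];print(st['grip_width'],st['ee_pos'])
b=cv2.resize(a[140:240,240:380],(560,400),interpolation=2)
cv2.imwrite('pics/d.png',np.vstack([cv2.resize(im[60:400],(560,298)),b[:290]]))
```

```text
-0.0029684273725982886 [0.52561586 0.14286315 0.04324558]
```

View pics/d.png

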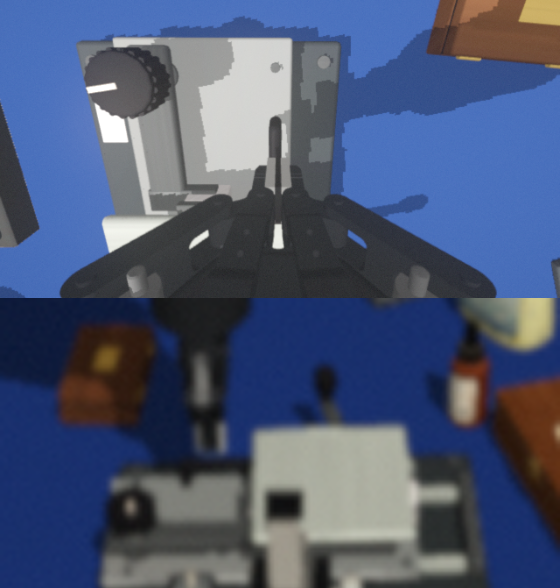

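Run:
```python
from h import *
S=cam('side')
f=lambda P:((proj(S,P)-[240,140])*4+[0,298]).round(0).tolist()
print('tcp at z',f([(.5256,.1429,z) for z in (.043,.055,.07,.09)]))
print('knobtop',f([(*w(-.184,-.03),.085)]),'pan c',f([(*w(-.034+a,b),.076) for a,b in((-.06,-.066),(-.06,.066),(.06,.066),(.06,-.066))]))
print('bar',f([(*w(-.124+a,.05),.0595) for a in(-.025,.025)]))
W=cam('wrist',manip.read_state())
print('tcp in wrist',(proj(W,[(.5256,.1429,.0432)])*[560/640,298/340]-[0,60*298/340]).round())
print(W[0].round(3).tolist())
```

```text
tcp at z [[211.0, 471.0], [210.0, 459.0], [209.0, 444.0], [207.0, 424.0]]
knobtop [[125.0, 496.0]] pan c [[246.0, 533.0], [248.0, 424.0], [400.0, 420.0], [410.0, 529.0]]
bar [[179.0, 455.0], [242.0, 453.0]]
tcp in wrist [[277. 154.]]
[[0.106, -0.949, -0.298, 0.45], [0.994, 0.101, 0.031, 0.151], [0.001, -0.299, 0.954, 0.21], [0.0, 0.0, 0.0, 1.0]]
```

Emit:
servo_tool(rows=[{"gripper": 1, "xyz": [0, 0, 2], "twist": 0}, {"gripper": 1, "xyz": [0, 0, 4], "twist": 0}, {"gripper": 1, "xyz": [0, 0, 4], "twist": 0}])

```text
clock: 3.72
ee_pos: [0.5254, 0.1428, 0.039]
tool_rot: [0.053, 0.999, -0.0, -0.0]
ft_force: [0.1, -0.2, 0.3]
grip_width: -0.003
finger_force: 0.0
```

Run:
```python
from h import *
im,C,st=snap('wrist','w3.png');print(st['grip_width'],st['ee_pos'],st['ft_force'],st['finger_force'])
cv2.imwrite('pics/e.png',cv2.resize(im[180:360,200:440],None,fx=3,fy=3,interpolation=2))
```

```text
-0.003298273606577775 [0.52541068 0.14281345 0.03895831] [ 0.13355141 -0.1816922   0.33259647] 0.0
```

View pics/e.png

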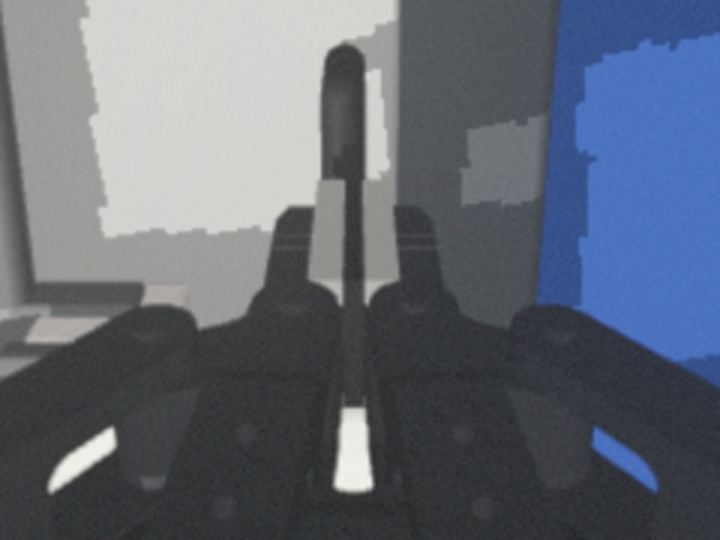

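The pads look to be above the bar. They sit either side of it in the image, but the gap is narrower than the bar. I'll do a guarded descent to find contact.

Emit:
servo_tool(rows=[{"gripper": 1, "xyz": [0, 0, 1.5], "twist": 0}, {"gripper": 1, "xyz": [0, 0, 3], "twist": 0}])

```text
clock: 4.03
ee_pos: [0.5256, 0.1429, 0.0362]
tool_rot: [0.053, 0.999, 0.0, 0.0]
ft_force: [0.9, -1.0, 1.6]
grip_width: 0.004
finger_force: 0.0
```

Emit:
servo_tool(rows=[{"gripper": 1, "xyz": [0, 0, 1.5], "twist": 0}, {"gripper": 1, "xyz": [0, 0, 3], "twist": 0}])

```text
clock: 4.28
ee_pos: [0.5258, 0.1428, 0.034]
tool_rot: [0.053, 0.999, -0.0, 0.0]
ft_force: [-4.1, -2.5, 22.1]
grip_width: 0.004
finger_force: 10.9
```

Emit:
servo_tool(rows=[{"gripper": 1, "xyz": [0, 0, -6], "twist": 0}, {"gripper": 1, "xyz": [0, -25, -6], "twist": 0}, {"gripper": 1, "xyz": [0, -25, -6], "twist": 0}, {"gripper": 1, "xyz": [0, -25, -2], "twist": 0}, {"gripper": 1, "xyz": [0, -25, 0.5], "twist": 0}, {"gripper": 1, "xyz": [0, -25, 2.5], "twist": 0}, {"gripper": 1, "xyz": [0, -25, 3.5], "twist": 0}])

```text
clock: 5.15
ee_pos: [0.5228, 0.1182, 0.0294]
tool_rot: [0.053, 0.999, -0.0, -0.0]
ft_force: [-0.8, 0.3, 1.0]
grip_width: 0.001
finger_force: 0.0
```

Emit:
servo_tool(rows=[{"gripper": 1, "xyz": [0, 0, 4], "twist": 0}, {"gripper": 1, "xyz": [0, 0, 8], "twist": 0}, {"gripper": 1, "xyz": [0, 0, 10], "twist": 0}, {"gripper": 1, "xyz": [0, 0, 12], "twist": 0}])

```text
clock: 5.65
ee_pos: [0.5229, 0.118, 0.0175]
tool_rot: [0.053, 0.999, -0.0, -0.0]
ft_force: [-0.2, -0.6, -0.3]
grip_width: 0.002
finger_force: 0.0
```

Emit:
servo_tool(rows=[{"gripper": 1, "xyz": [0, 0, 1.5], "twist": 0}, {"gripper": 1, "xyz": [0, 0, 3], "twist": 0}])

```text
clock: 5.9
ee_pos: [0.523, 0.118, 0.0147]
tool_rot: [0.053, 0.999, 0.0, 0.0]
ft_force: [0.4, 1.3, 0.8]
grip_width: -0.001
finger_force: 0.0
```

Emit:
servo_tool(rows=[{"gripper": 1, "xyz": [0, 0, 1.5], "twist": 0}, {"gripper": 1, "xyz": [0, 0, 3], "twist": 0}])

```text
clock: 6.15
ee_pos: [0.5229, 0.118, 0.0117]
tool_rot: [0.053, 0.999, -0.0, -0.0]
ft_force: [-0.6, -0.2, 1.0]
grip_width: -0.002
finger_force: 0.0
```

Emit:
servo_tool(rows=[{"gripper": 1, "xyz": [0, 0, 1], "twist": 0}, {"gripper": 1, "xyz": [0, 0, 2], "twist": 0}])

```text
clock: 6.4
ee_pos: [0.523, 0.118, 0.0097]
tool_rot: [0.053, 0.999, 0.0, 0.0]
ft_force: [0.7, 0.6, -0.1]
grip_width: -0.0
finger_force: 0.0
```

Emit:
servo_tool(rows=[{"gripper": 1, "xyz": [0, 0, 1], "twist": 0}, {"gripper": 1, "xyz": [0, 0, 2], "twist": 0}])

```text
clock: 6.65
ee_pos: [0.5232, 0.118, 0.0088]
tool_rot: [0.053, 0.999, 0.0, 0.0]
ft_force: [-4.0, -2.2, 21.8]
grip_width: -0.002
finger_force: 11.2
```

Run:
```python
from h import *
from scipy.optimize import least_squares
_,K,d=cam('wrist',manip.read_state())
P=lambda l:np.array(l)/3+[210,105]
px=P([(66,281),(327,306),(302,513),(62,488),(38,40),(412,78),(347,543),(147,104),(303.5,233),(345,420)])
def obj(dd,bx):
    o=[(-.06-dd,-.066,.076),(-.06-dd,.066,.076),(.06-dd,.066,.076),(.06-dd,-.066,.076),(bx,-.1,.02),(bx,.1,.02),(bx+.29,.1,.02),(-.15-dd,-.03,.0855),(-.09-dd,.05,.0595),(-.02,.083,.05)]
    return np.array(o)
def res(p):
    return (cv2.projectPoints(obj(p[6],p[7]),p[:3],p[3:6],K,d)[0].reshape(-1,2)-px).ravel()
from math import pi
ok,r,t=cv2.solvePnP(obj(.034,-.21),px,K,d)
for loss in('linear','soft_l1'):
    s=least_squares(res,np.r_[r.ravel(),t.ravel(),.034,-.21],x_scale=.01,loss=loss)
    Rm=cv2.Rodrigues(s.x[:3])[0];c=-Rm.T@s.x[3:6]
    print('d,bx',s.x[6:],'cam in stand',c.round(4),'view dir',Rm[2].round(3),'right',Rm[0].round(3));print(res(s.x).reshape(-1,2).round(1).tolist())
```

```text
d,bx [ 0.03573716 -0.20909311] cam in stand [-0.2248  0.0424  0.4843] view dir [ 0.282  0.046 -0.958] right [-0.109  0.994  0.015]
[[0.6, -1.0], [0.4, -0.6], [0.6, -0.9], [0.2, 0.3], [-0.3, -1.0], [-0.0, 0.5], [0.4, 0.9], [-0.7, 0.8], [-0.1, 1.2], [-1.0, -0.1]]
d,bx [ 0.03565987 -0.20933274] cam in stand [-0.2247  0.0426  0.4844] view dir [ 0.282  0.046 -0.958] right [-0.11   0.994  0.015]
[[0.6, -1.0], [0.3, -0.5], [0.5, -0.8], [0.1, 0.3], [-0.2, -1.2], [0.0, 0.4], [0.3, 0.8], [-0.7, 0.8], [-0.1, 1.3], [-1.1, -0.1]]
```

The z reading is settled. The bar top (59.5 mm) and the plate (34 mm) both make contact at reading + 25 mm, so the true tip z is ee z + 0.025. I'll grasp the bar with that correction.

Emit:
servo_tool(rows=[{"gripper": 0.55, "xyz": [0, 0, -30], "twist": 0}, {"gripper": 0.55, "xyz": [0, 0, -50], "twist": 0}, {"gripper": 0.55, "xyz": [0, 24, -50], "twist": 0}, {"gripper": 0.55, "xyz": [0, 24, -50], "twist": 0}, {"gripper": 0.55, "xyz": [0, 24, -30], "twist": 0}, {"gripper": 0.55, "xyz": [0, 24, -15], "twist": 0}, {"gripper": 0.55, "xyz": [0, 24, -7], "twist": 0}, {"gripper": 0.55, "xyz": [0, 24, -7], "twist": 0}])

```text
clock: 7.65
ee_pos: [0.5249, 0.1415, 0.0139]
tool_rot: [0.053, 0.999, -0.0, -0.001]
ft_force: [-0.5, 0.3, 0.6]
grip_width: 0.451
finger_force: 0.0
```

Emit:
servo_tool(rows=[{"gripper": 1, "xyz": [0, 0, 0], "twist": 0}, {"gripper": 1, "xyz": [0, 0, 0], "twist": 0}, {"gripper": 1, "xyz": [0, 0, 0], "twist": 0}, {"gripper": 1, "xyz": [0, 0, 0], "twist": 0}, {"gripper": 1, "xyz": [0, 0, 0], "twist": 0}, {"gripper": 1, "xyz": [0, 0, 0], "twist": 0}], grip_force=30)

```text
clock: 8.4
ee_pos: [0.5256, 0.1408, 0.0152]
tool_rot: [0.052, 0.999, -0.001, 0.0]
ft_force: [0.6, -6.9, 1.4]
grip_width: 0.091
finger_force: 29.3
```

Emit:
servo_tool(rows=[{"gripper": 1, "xyz": [-4, 0, 0], "twist": 0}, {"gripper": 1, "xyz": [-10, 0, 0], "twist": 0}, {"gripper": 1, "xyz": [-16, 0, 0], "twist": 0}, {"gripper": 1, "xyz": [-22, 0, 0], "twist": 0}, {"gripper": 1, "xyz": [-28, 0, 0], "twist": 0}, {"gripper": 1, "xyz": [-30, 0, 0], "twist": 0}])

```text
clock: 9.15
ee_pos: [0.5543, 0.1377, 0.0152]
tool_rot: [0.053, 0.999, -0.001, -0.001]
ft_force: [-4.5, -5.2, 6.1]
grip_width: 0.09
finger_force: 29.7
```

Emit:
servo_tool(rows=[{"gripper": 1, "xyz": [-2, 0, 0], "twist": 0}, {"gripper": 1, "xyz": [-4, 0, 0], "twist": 0}])

```text
clock: 9.4
ee_pos: [0.557, 0.1374, 0.0151]
tool_rot: [0.053, 0.999, -0.001, -0.002]
ft_force: [-11.4, -3.2, 12.1]
grip_width: 0.088
finger_force: 30.2
```

Emit:
servo_tool(rows=[{"gripper": 1, "xyz": [-2, 0, 0], "twist": 0}, {"gripper": 1, "xyz": [-4, 0, 0], "twist": 0}])

```text
clock: 9.65
ee_pos: [0.5568, 0.1373, 0.0151]
tool_rot: [0.053, 0.999, -0.001, -0.006]
ft_force: [-24.4, 1.9, 24.2]
grip_width: 0.089
finger_force: 31.3
```

Emit:
servo_tool(rows=[{"gripper": 0.55, "xyz": [5, 0, 0], "twist": 0}, {"gripper": 0.55, "xyz": [5, 0, 0], "twist": 0}, {"gripper": 0.55, "xyz": [5, 0, 0], "twist": 0}, {"gripper": 0.55, "xyz": [5, 0, -60], "twist": 0}, {"gripper": 0.55, "xyz": [5, 0, -120], "twist": 0}])

```text
clock: 10.28
ee_pos: [0.558, 0.1382, 0.1352]
tool_rot: [0.053, 0.999, -0.0, -0.001]
ft_force: [0.5, 0.1, 1.2]
grip_width: 0.454
finger_force: 0.0
```

Emit:
servo_tool(rows=[{"gripper": 0.55, "xyz": [-20, 30, -60], "twist": 10}, {"gripper": 0.55, "xyz": [-30, 70, -60], "twist": 20}, {"gripper": 0.55, "xyz": [-30, 70, -60], "twist": 30}, {"gripper": 0.55, "xyz": [-30, 70, -60], "twist": 40}, {"gripper": 0.55, "xyz": [-30, 70, -60], "twist": 50}, {"gripper": 0.55, "xyz": [-30, 70, -60], "twist": 60}, {"gripper": 0.55, "xyz": [-30, 70, -60], "twist": 70}, {"gripper": 0.55, "xyz": [-30, 70, -60], "twist": 80}, {"gripper": 0.55, "xyz": [-30, 70, -60], "twist": 90}, {"gripper": 0.55, "xyz": [-30, 70, -60], "twist": 90}])

```text
clock: 11.52
ee_pos: [0.5957, 0.2048, 0.1947]
tool_rot: [0.743, 0.669, 0.0, 0.0]
ft_force: [0.5, 0.3, -0.3]
grip_width: 0.451
finger_force: 0.0
```

Run:
```python
from h import *
im,C,st=snap('wrist','w4.png');go((.6,.2,.2,83.85))
```

```text
xyz [-4.3  4.8 -5.3] twist 0.3
clock 11.575 ee [0.5957 0.2048 0.1947] h 84.16 j6 0.414 F [ 0.2  0.8 -0.6]
```

View pics/w4.png

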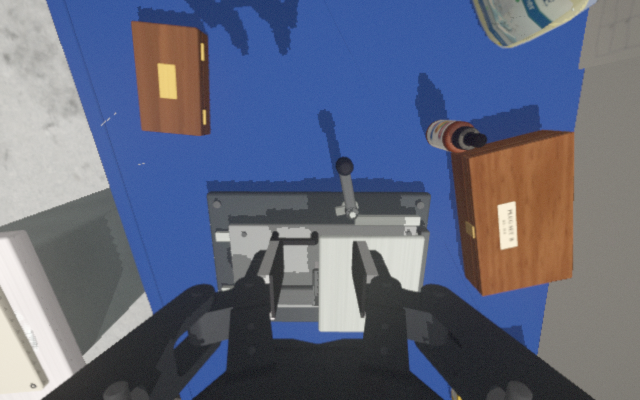

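The wrist view (up +y, right +x) shows the pan's right edge about at the end of the base, so the head is home. The lever grip is at (345,166) and its pivot at (351,214).

Run:
```python
from h import *
st=manip.read_state();C=cam('wrist',st)
for b in (0,.0125,.025):
    B=ray(C,[(208,193),(430,193)],.02-b);print(b,'base len',np.linalg.norm(B[1]-B[0]).round(4),np.degrees(np.arctan2(*(B[1]-B[0])[1::-1])).round(2),B.round(4).tolist())
    g=ray(C,[(345,166)],.078-b)[0];p=ray(C,[(351,214)],.052-b)[0];print(' grip',g.round(4),'piv',p.round(4),np.linalg.norm((g-p)[:2]).round(4),np.degrees(np.arctan2(g[1]-p[1],g[0]-p[0])).round(1))
    print(' case',ray(C,[(134,22),(200,28),(208,133),(141,130)],.034-b).round(4).tolist())
```

```text
0 base len 0.2814 -5.87 [[0.4562, 0.1992, 0.02], [0.7361, 0.1704, 0.02]]
 grip [0.6269 0.227  0.078 ] piv [0.6318 0.1644 0.052 ] 0.0628 94.5
 case [[0.4273, 0.388, 0.034], [0.4928, 0.3761, 0.034], [0.4779, 0.2724, 0.034], [0.4031, 0.2833, 0.034]]
0.0125 base len 0.2917 -5.87 [[0.4508, 0.1962, 0.0075], [0.741, 0.1663, 0.0075]]
 grip [0.6279 0.2246 0.0655] piv [0.633  0.1597 0.0395] 0.0651 94.5
 case [[0.4206, 0.3921, 0.0215], [0.4886, 0.3798, 0.0215], [0.473, 0.272, 0.0215], [0.3955, 0.2833, 0.0215]]
0.025 base len 0.302 -5.87 [[0.4454, 0.1932, -0.005], [0.7458, 0.1623, -0.005]]
 grip [0.6289 0.2222 0.053 ] piv [0.6341 0.155  0.027 ] 0.0674 94.4
 case [[0.4138, 0.3962, 0.009], [0.4843, 0.3834, 0.009], [0.4682, 0.2717, 0.009], [0.3878, 0.2834, 0.009]]
```

```bash
cat > fit.py <<'E'
from h import *
from scipy.optimize import least_squares
im=cv2.imread('pics/w4.png');g=cv2.cvtColor(im,cv2.COLOR_BGR2GRAY)
q=np.array([(208,193),(430,193),(424,236),(421,331),(320,331),(320,237)],np.float32).reshape(-1,1,2)
q=cv2.cornerSubPix(g,q,(4,4),(-1,-1),(3,50,.01)).reshape(-1,2);print(q.round(1).tolist())
q4=np.vstack([q,[(351,214)]])
q1=np.array([(66,281),(327,306),(302,513),(62,488),(38,40),(412,78),(347,543),(147,104),(303.5,233),(345,420)])/3+[210,105]
bx=-.209
def o1(d):return np.array([(-.06-d,-.066,.076),(-.06-d,.066,.076),(.06-d,.066,.076),(.06-d,-.066,.076),(bx,-.1,.02),(bx,.1,.02),(bx+.29,.1,.02),(-.15-d,-.03,.0855),(-.09-d,.05,.0595),(-.02,.083,.05)])
o4=np.array([(bx,.1,.02),(bx+.29,.1,.02),(.06,.066,.076),(.06,-.066,.076),(-.06,-.066,.076),(-.06,.066,.076),(-.02,.083,.05)])
mk=lambda e,r:dict(ee_pos=np.array(e),tool_rot=np.array(r))
s1=mk([.4998,.151,.306],[-.00297,.999995,0,0]);s4=mk([.5957,.2048,.1947],[.743,.669,0,0])
def camc(st,p):
    M,K,d=cam('wrist',st);T=np.eye(4);T[:3,:3]=R.from_quat(st['tool_rot']).as_matrix();T[:3,3]=st['ee_pos']
    m=np.linalg.inv(T)@M;m[:3,:3]=R.from_rotvec(p[:3]).as_matrix()@m[:3,:3];m[:3,3]+=p[3:6];return T@m,K,d
def W(o,x,y,t):return np.c_[R.from_euler('z',t).apply(o)+[x,y,0]]
def res(p):
    x,y,t,d=p[6:10]
    r=np.concatenate([(proj(camc(s1,p),W(o1(d),x,y,t))-q1).ravel(),(proj(camc(s4,p),W(o4,x,y,t))-q4).ravel(),p[:3]/.01,p[3:6]/[.004,.004,.01]])
    return r
if __name__=='__main__':
    s=least_squares(res,np.r_[np.zeros(6),.645,.08,-.105,.034],loss='soft_l1',x_scale=.01)
    print(s.x.round(4).tolist(),np.degrees(s.x[8]));print(res(s.x).round(1).tolist());np.save('fit.npy',s.x)
E
python3 fit.py
```

```text
[[206.5, 194.1999969482422], [430.29998779296875, 194.3000030517578], [424.0, 236.0], [421.0, 331.0], [318.70001220703125, 330.70001220703125], [318.3999938964844, 238.6999969482422]]
[0.0063, 0.0044, -0.0011, 0.0009, 0.0013, -0.0084, 0.6453, 0.0778, -0.1006, 0.0358] -5.765733909270611
[0.3, -1.0, 0.0, -0.3, 0.5, -0.7, 0.3, -0.2, -0.2, -1.1, 0.5, 0.2, 1.1, 0.9, -1.6, 1.0, -0.3, 1.4, -0.9, 0.1, -1.6, 0.3, -2.1, -0.2, 0.6, 0.2, -7.5, 0.1, 0.8, 0.2, 0.9, -2.4, 1.3, 0.5, 0.6, 0.4, -0.1, 0.2, 0.3, -0.8]
```

```bash
cat >> h.py <<'E'
PAN=np.array([.6453,.0778]);YAW=-.1006
MC=np.array([0.0063,0.0044,-0.0011,0.0009,0.0013,-0.0084])
def wcam(st):
    M,K,d=cam('wrist',st);T=np.eye(4);T[:3,:3]=R.from_quat(st['tool_rot']).as_matrix();T[:3,3]=st['ee_pos']
    m=np.linalg.inv(T)@M;m[:3,:3]=R.from_rotvec(MC[:3]).as_matrix()@m[:3,:3];m[:3,3]+=MC[3:];return T@m,K,d
E
python3 - <<'E'
from h import *
st=manip.read_state();C=wcam(st);pv=w(-.02,.083)
g=ray(C,[(345,166)],.078)[0][:2];print('grip',g,'piv',pv,ray(C,[(351,214)],.05),np.linalg.norm(g-pv));a0=np.degrees(np.arctan2(*(g-pv)[::-1]));print(a0)
print('case',ray(C,[(134,22),(200,28),(208,133),(141,130)],.034).round(4).tolist())
h=84.2
a1=180-5.76
T=[(*(pv+.062*np.array([np.cos(np.radians(a)),np.sin(np.radians(a))])),.03,h) for a in np.linspace(a0,a1+2,9)]
go((*T[0][:2],.09,h),*T)
E
```

```text
grip [0.62728344 0.22772023] piv [0.63373684 0.16238897] [[0.63235586 0.16318935 0.05      ]] 0.06564922146183594
95.6413565766251
case [[0.4212, 0.3935, 0.034], [0.4889, 0.3812, 0.034], [0.4738, 0.2744, 0.034], [0.3966, 0.2856, 0.034]]
xyz [ 22.4  29.8 104.7] twist -0.0
xyz [ 22.4  29.8 164.7] twist -0.0
xyz [ 19.3  19.4 164.7] twist -0.0
xyz [ 14.5   9.6 164.7] twist -0.0
xyz [  8.    0.9 164.7] twist -0.0
xyz [  0.   -6.6 164.7] twist -0.0
xyz [ -9.1 -12.5 164.7] twist -0.0
xyz [-19.1 -16.8 164.7] twist -0.0
xyz [-29.7 -19.3 164.7] twist -0.0
xyz [-40.6 -19.8 164.7] twist -0.0
clock 11.575 ee [0.5957 0.2048 0.1947] h 84.16 j6 0.414 F [ 0.2  0.8 -0.6]
```

Emit:
servo_tool(rows=[{"gripper": 0.55, "xyz": [22.4, 29.8, 50], "twist": 0}, {"gripper": 0.55, "xyz": [22.4, 29.8, 100], "twist": 0}, {"gripper": 0.55, "xyz": [22.4, 29.8, 135], "twist": 0}, {"gripper": 0.55, "xyz": [22.4, 29.8, 155], "twist": 0}, {"gripper": 0.55, "xyz": [22.4, 29.8, 164.7], "twist": 0}, {"gripper": 0.55, "xyz": [22.4, 29.8, 164.7], "twist": 0}])

```text
clock: 12.32
ee_pos: [0.6279, 0.2241, 0.0304]
tool_rot: [0.743, 0.669, 0.0, 0.0]
ft_force: [0.7, -0.1, -0.4]
grip_width: 0.451
finger_force: 0.0
```

Emit:
servo_tool(rows=[{"gripper": 1, "xyz": [0, 0, 0], "twist": 0}, {"gripper": 1, "xyz": [0, 0, 0], "twist": 0}, {"gripper": 1, "xyz": [0, 0, 0], "twist": 0}, {"gripper": 1, "xyz": [0, 0, 0], "twist": 0}, {"gripper": 1, "xyz": [0, 0, 0], "twist": 0}], grip_force=40)

```text
clock: 12.95
ee_pos: [0.6282, 0.2246, 0.0316]
tool_rot: [0.743, 0.669, 0.001, 0.0]
ft_force: [-2.2, 1.4, 7.5]
grip_width: 0.2
finger_force: 39.3
```

Emit:
servo_tool(rows=[{"gripper": 1, "xyz": [-3.1, -10.4, -2], "twist": 0}, {"gripper": 1, "xyz": [-7.9, -20.2, -2], "twist": 0}, {"gripper": 1, "xyz": [-14.4, -28.9, -2], "twist": 0}, {"gripper": 1, "xyz": [-22.4, -36.4, -2], "twist": 0}])

```text
clock: 13.45
ee_pos: [0.5917, 0.2065, 0.0326]
tool_rot: [0.743, 0.669, 0.003, 0.002]
ft_force: [8.7, 1.8, -8.7]
grip_width: 0.199
finger_force: 40.5
```

Emit:
servo_tool(rows=[{"gripper": 1, "xyz": [-9.1, -5.9, 0], "twist": 0}, {"gripper": 1, "xyz": [-19.1, -10.2, 0], "twist": 0}, {"gripper": 1, "xyz": [-29.7, -12.7, 0], "twist": 0}, {"gripper": 1, "xyz": [-37, -13.2, 0], "twist": 0}, {"gripper": 1, "xyz": [-40.6, -13.2, 0], "twist": 0}])

```text
clock: 14.08
ee_pos: [0.5714, 0.1676, 0.0324]
tool_rot: [0.743, 0.669, 0.001, -0.0]
ft_force: [-2.0, 10.9, -0.8]
grip_width: 0.196
finger_force: 40.9
```

Emit:
servo_tool(rows=[{"gripper": 1, "xyz": [-3, 0, 0], "twist": 0}, {"gripper": 1, "xyz": [-5, 0, 0], "twist": 0}, {"gripper": 1, "xyz": [-5, 0, 0], "twist": 0}])

```text
clock: 14.45
ee_pos: [0.5705, 0.1623, 0.0323]
tool_rot: [0.743, 0.669, 0.0, -0.0]
ft_force: [-1.7, 5.5, 1.4]
grip_width: 0.193
finger_force: 39.4
```

Emit:
servo_tool(rows=[{"gripper": 1, "xyz": [-3, 0, 0], "twist": 0}, {"gripper": 1, "xyz": [-5, 0, 0], "twist": 0}, {"gripper": 1, "xyz": [-5, 0, 0], "twist": 0}])

```text
clock: 14.82
ee_pos: [0.5702, 0.1593, 0.0323]
tool_rot: [0.744, 0.669, 0.001, -0.001]
ft_force: [-2.6, 15.2, -1.1]
grip_width: 0.198
finger_force: 39.3
```

Emit:
servo_tool(rows=[{"gripper": 1, "xyz": [-3, 0, 0], "twist": 0}, {"gripper": 1, "xyz": [-3, 0, 0], "twist": 0}])

```text
clock: 15.08
ee_pos: [0.5703, 0.1589, 0.0324]
tool_rot: [0.744, 0.668, 0.003, -0.002]
ft_force: [-2.8, 30.1, -4.1]
grip_width: 0.198
finger_force: 40.6
```

Emit:
servo_tool(rows=[{"gripper": 0.5, "xyz": [2, 0, 0], "twist": 0}, {"gripper": 0.5, "xyz": [2, 0, 0], "twist": 0}, {"gripper": 0.5, "xyz": [2, 0, 0], "twist": 0}, {"gripper": 0.5, "xyz": [2, 0, -60], "twist": 0}, {"gripper": 0.5, "xyz": [2, 0, -120], "twist": 0}, {"gripper": 0, "xyz": [10, -20, -180], "twist": 0}, {"gripper": 0, "xyz": [10, -20, -190], "twist": 0}, {"gripper": 0, "xyz": [10, -20, -190], "twist": 0}])

```text
clock: 16.08
ee_pos: [0.5516, 0.1656, 0.2228]
tool_rot: [0.743, 0.669, 0.001, 0.001]
ft_force: [-0.7, -0.5, -1.1]
grip_width: 1.001
finger_force: 0.0
```

Run:
```python
from h import *
im,C,st=snap('wrist','w5.png');go((.6,.2,.2,83.85))
```

```text
xyz [39.6 45.1 21.4] twist 0.1
clock 16.125 ee [0.551  0.1654 0.2214] h 83.96 j6 0.377 F [ 0.6 -0.2 -0.5]
```

View pics/w5.png

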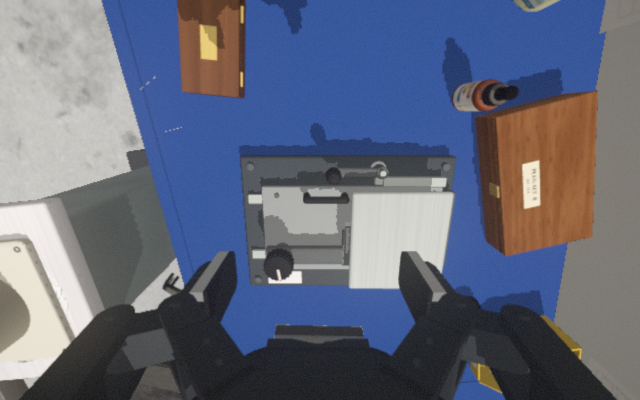

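The lever is locked, with its grip at (334,176) pointing to −x from the pivot at (381,172). The pan is at (349–452, 192–290). Next: a box-silhouette fit for the cases, and a refit of the stand using w5.

```bash
cat >> h.py <<'E'
from scipy.optimize import minimize
def corners(c,yaw,z0,h=.034):
    p=np.array([(sx*.034,sy*.055,z) for z in(0,h) for sx in(-1,1) for sy in(-1,1)])
    return R.from_euler('z',yaw).apply(p)+[c[0],c[1],z0]
def brown(im):
    v=cv2.cvtColor(im,cv2.COLOR_BGR2HSV);m=cv2.inRange(v,(0,80,25),(32,255,230))
    return cv2.morphologyEx(m,cv2.MORPH_CLOSE,np.ones((5,5)))
def fitbox(im,C,seed,yaw0,z0,h=.034,roi=25,ymax=400):
    """seed world xy; returns x,y,yawdeg,IoU by silhouette"""
    m=brown(im);n,l,s,_=cv2.connectedComponentsWithStats(m)
    u=proj(C,[(*seed,z0+h)])[0].astype(int);k=l[u[1],u[0]]
    m=(l==k)&(np.arange(400)[:,None]<ymax);S=8
    def cost(p):
        a=np.zeros((400,640),np.uint8);hull=cv2.convexHull(proj(C,corners(p[:2],p[2],z0,h)).astype(np.float32))
        cv2.fillConvexPoly(a,(hull*16).round().astype(int),1,shift=4);a=(a>0)&(np.arange(400)[:,None]<ymax)
        return 1-(a&m).sum()/(a|m).sum()
    b=min((minimize(cost,[*seed,yaw0+d],method='Nelder-Mead',options=dict(initial_simplex=np.array([[*seed,yaw0+d]]*4)+np.vstack([np.zeros(3),np.diag([.015,.015,.15])]),xatol=1e-5,fatol=1e-5)) for d in(-.1,.1)),key=lambda r:r.fun)
    return b.x[:2].round(4),np.degrees(b.x[2]).round(1),round(1-b.fun,3)
E
cat > fit2.py <<'E'
from fit import *
g5=cv2.cvtColor(cv2.imread('pics/w5.png'),cv2.COLOR_BGR2GRAY)
q5=cv2.cornerSubPix(g5,np.array([(242,156),(454,156),(352,192),(452,192),(349,288)],np.float32).reshape(-1,1,2),(4,4),(-1,-1),(3,50,.01)).reshape(-1,2);print(q5.round(1).tolist())
o5=np.array([(bx,.1,.02),(bx+.29,.1,.02),(-.06,.066,.076),(.06,.066,.076),(-.06,-.066,.076)])
s5=mk([.5513,.1655,.2221],manip.read_state()['tool_rot'])
def res2(p):
    x,y,t=p[6:9];return np.concatenate([res(p),(proj(camc(s5,p),W(o5,x,y,t))-q5).ravel()])
s=least_squares(res2,np.load('fit.npy'),loss='soft_l1',x_scale=.01);print(s.x.round(4).tolist());print(res2(s.x)[-10:].round(1))
for fn,st in(('w4',s4),('w5',s5)):
    print(fn,fitbox(cv2.imread(f'pics/{fn}.png'),camc(st,s.x),(.443,.334),np.radians(-12),0))
E
python3 fit2.py
```

```text
[[206.5, 194.1999969482422], [430.29998779296875, 194.3000030517578], [424.0, 236.0], [421.0, 331.0], [318.70001220703125, 330.70001220703125], [318.3999938964844, 238.6999969482422]]
[[239.6999969482422, 157.39999389648438], [455.8999938964844, 157.5], [352.0, 192.0], [452.8999938964844, 192.5], [349.0, 287.6000061035156]]
[0.0082, 0.0056, 0.0026, 0.0003, 0.0027, -0.0092, 0.645, 0.0773, -0.1056, 0.0355]
[-0.9  0.1 -1.6 -0.4  0.8  0.7  1.2  0.2  0.5  0.7]
w4 (array([0.5303, 0.3462]), np.float64(-12.6), np.float64(0.033))
w5 (array([0.5349, 0.3148]), np.float64(-39.0), np.float64(0.027))
```

```bash
python3 - <<'E'
s=open('h.py').read()
s=s.replace("k=l[u[1],u[0]]\n","w_=l[max(u[1]-20,0):u[1]+20,max(u[0]-20,0):u[0]+20].ravel();k=np.bincount(w_[w_>0]).argmax()\n    cs=cv2.findContours((l==k).astype(np.uint8),0,2)[0];f_=np.zeros((400,640),np.uint8);cv2.drawContours(f_,cs,-1,1,-1);l=f_;k=1\n")
s+="\nPAN=np.array([.645,.0775]);YAW=-.103\nMC=np.array([0.0082,0.0056,0.0026,0.0003,0.0027,-0.0092])\n"
open('h.py','w').write(s)
E
python3 fit2.py | tail -2; python3 -c "
from h import *
im=cv2.imread('pics/w4.png');v=cv2.cvtColor(im,cv2.COLOR_BGR2HSV)
print(v[60,150],v[80,167],v[110,190])"
```

```text
w4 (array([0.4415, 0.3352]), np.float64(-11.3), np.float64(0.957))
w5 (array([0.4429, 0.3362]), np.float64(-10.5), np.float64(0.963))
[ 11 127 137] [ 22 118 235] [ 11 128 141]
```

```bash
python3 -c "
from h import *
go((.442,.3355,.08,78.8),(.442,.3355,-.022,78.8))"
```

```text
xyz [ 157.8 -126.2  141.4] twist 5.2
xyz [ 157.8 -126.2  243.4] twist 5.2
clock 16.125 ee [0.551  0.1654 0.2214] h 83.96 j6 0.377 F [ 0.6 -0.2 -0.5]
```

Emit:
servo_tool(rows=[{"gripper": 0, "xyz": [50, -40, 20], "twist": 5.2}, {"gripper": 0, "xyz": [100, -80, 60], "twist": 5.2}, {"gripper": 0, "xyz": [140, -112, 100], "twist": 5.2}, {"gripper": 0, "xyz": [157.8, -126.2, 140], "twist": 5.2}, {"gripper": 0, "xyz": [157.8, -126.2, 190], "twist": 5.2}, {"gripper": 0, "xyz": [157.8, -126.2, 215], "twist": 5.2}, {"gripper": 0, "xyz": [157.8, -126.2, 228], "twist": 5.2}, {"gripper": 0, "xyz": [157.8, -126.2, 228], "twist": 5.2}])

```text
clock: 17.12
ee_pos: [0.4416, 0.3349, -0.0075]
tool_rot: [0.773, 0.634, -0.002, -0.0]
ft_force: [0.0, 0.2, -0.3]
grip_width: 0.996
finger_force: 0.0
```

Emit:
servo_tool(rows=[{"gripper": 0, "xyz": [0, 0, 4], "twist": 0}, {"gripper": 0, "xyz": [0, 0, 8], "twist": 0}, {"gripper": 0, "xyz": [0, 0, 12], "twist": 0}, {"gripper": 0, "xyz": [0, 0, 15], "twist": 0}, {"gripper": 0, "xyz": [0, 0, 15], "twist": 0}])

```text
clock: 17.75
ee_pos: [0.4423, 0.3358, -0.0211]
tool_rot: [0.773, 0.634, -0.0, -0.0]
ft_force: [-0.2, -0.5, -0.9]
grip_width: 0.999
finger_force: 0.0
```

Emit:
servo_tool(rows=[{"gripper": 1, "xyz": [0, 0, 0], "twist": 0}, {"gripper": 1, "xyz": [0, 0, 0], "twist": 0}, {"gripper": 1, "xyz": [0, 0, 0], "twist": 0}, {"gripper": 1, "xyz": [0, 0, 0], "twist": 0}, {"gripper": 1, "xyz": [0, 0, 0], "twist": 0}], grip_force=50)

```text
clock: 18.38
ee_pos: [0.4458, 0.3367, -0.0193]
tool_rot: [0.773, 0.635, 0.003, 0.001]
ft_force: [7.4, -6.0, 8.9]
grip_width: 0.787
finger_force: 56.3
```

Emit:
servo_tool(rows=[{"gripper": 1, "xyz": [0, 0, -10], "twist": 0}, {"gripper": 1, "xyz": [0, 0, -40], "twist": 0}, {"gripper": 1, "xyz": [0, 0, -90], "twist": 0}, {"gripper": 1, "xyz": [0, 0, -150], "twist": 0}, {"gripper": 1, "xyz": [0, 0, -150], "twist": 0}])

```text
clock: 19.0
ee_pos: [0.4445, 0.3377, 0.1333]
tool_rot: [0.773, 0.635, 0.004, 0.0]
ft_force: [0.8, -0.4, -6.5]
grip_width: 0.788
finger_force: 59.8
```

Run:
```python
from h import *
im,C,st=snap('wrist','w6.png');C=wcam(st)
print(st['grip_width'],st['finger_force'],PAN,np.degrees(YAW))
tz=st['ee_pos'][2]
h=np.degrees(YAW)+90
go((*PAN,tz,h),(*PAN,.076-.02,h))
```

```text
0.7878826933049842 59.841628074645996 [0.645  0.0775] -5.901465289847479
xyz [-214.6  248.8   -2.7] twist -5.3
xyz [-214.8  248.6   74.6] twist -5.3
clock 19.05 ee [0.4428 0.3364 0.1306] h 78.77 j6 0.824 F [-0.4 -0.5 -6.1]
```

View pics/w6.png

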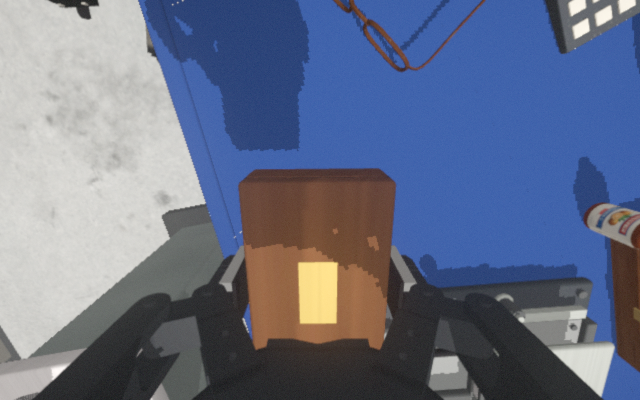

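The case is held, with its top face spanning about (240–395, 180–345) and its label at (318,293). I'll measure its offset in the hand.

Run:
```python
from h import *
im=cv2.imread('pics/w6.png');st=manip.read_state();C=wcam(st)
z0=st['ee_pos'][2]+.0205
for dz in(0,.005):
    c,y,i=fitbox(im,C,st['ee_pos'][:2],np.radians(-11),z0+dz,ymax=335);print(c,y,i,st['ee_pos'])
    Rm=R.from_quat(st['tool_rot']).as_matrix();print('offset in tool mm',(Rm.T@np.r_[c-st['ee_pos'][:2],0]*1e3).round(1))
```

```text
[0.4428 0.329 ] -11.3 0.976 [0.44279683 0.33644486 0.13063268]
offset in tool mm [-7.3  1.5 -0. ]
[0.4432 0.3294] -11.5 0.98 [0.44279683 0.33644486 0.13063268]
offset in tool mm [-6.8  1.8 -0. ]
```

Emit:
servo_tool(rows=[{"gripper": 1, "xyz": [-30, 35, -10], "twist": -1}, {"gripper": 1, "xyz": [-61, 71, -10], "twist": -2}, {"gripper": 1, "xyz": [-92, 107, -10], "twist": -3}, {"gripper": 1, "xyz": [-123, 143, -10], "twist": -4}, {"gripper": 1, "xyz": [-154, 179, -10], "twist": -5}, {"gripper": 1, "xyz": [-185, 214, -10], "twist": -5.3}, {"gripper": 1, "xyz": [-205, 238, -10], "twist": -5.3}, {"gripper": 1, "xyz": [-214.5, 248.5, 10], "twist": -5.3}, {"gripper": 1, "xyz": [-214.5, 248.5, 40], "twist": -5.3}, {"gripper": 1, "xyz": [-214.5, 248.5, 58], "twist": -5.3}])

```text
clock: 20.3
ee_pos: [0.6409, 0.0772, 0.0665]
tool_rot: [0.743, 0.67, -0.003, -0.002]
ft_force: [0.3, 0.5, -6.6]
grip_width: 0.778
finger_force: 59.9
```

Run:
```python
from h import *
go((*PAN,.0585,84.1),(*PAN,.0545,84.1))
```

```text
xyz [0.7 4.1 8. ] twist -0.0
xyz [ 0.7  4.1 12. ] twist -0.0
clock 20.3 ee [0.6409 0.0772 0.0665] h 84.07 j6 0.205 F [ 0.3  0.5 -6.6]
```

Emit:
servo_tool(rows=[{"gripper": 1, "xyz": [0.5, 3, 3], "twist": 0}, {"gripper": 1, "xyz": [0.5, 3, 6], "twist": 0}, {"gripper": 1, "xyz": [0.5, 3, 8], "twist": 0}, {"gripper": 1, "xyz": [0.5, 3, 8], "twist": 0}])

```text
clock: 20.8
ee_pos: [0.6477, 0.0774, 0.0637]
tool_rot: [0.743, 0.67, 0.0, 0.0]
ft_force: [0.5, -0.1, -6.0]
grip_width: 0.784
finger_force: 59.9
```

Emit:
servo_tool(rows=[{"gripper": 1, "xyz": [0, 0, 1], "twist": 0}, {"gripper": 1, "xyz": [0, 0, 2], "twist": 0}, {"gripper": 1, "xyz": [0, 0, 2], "twist": 0}])

```text
clock: 21.18
ee_pos: [0.6473, 0.0772, 0.061]
tool_rot: [0.743, 0.669, -0.0, -0.0]
ft_force: [-0.2, -0.8, -5.9]
grip_width: 0.79
finger_force: 59.9
```

Emit:
servo_tool(rows=[{"gripper": 1, "xyz": [0, -2.5, 0], "twist": 0}, {"gripper": 1, "xyz": [0, -2.5, 1.5], "twist": 0}, {"gripper": 1, "xyz": [0, -2.5, 3], "twist": 0}, {"gripper": 1, "xyz": [0, -2.5, 3], "twist": 0}])

```text
clock: 21.68
ee_pos: [0.6448, 0.0775, 0.0578]
tool_rot: [0.743, 0.669, -0.0, -0.0]
ft_force: [-0.3, -0.1, -5.3]
grip_width: 0.784
finger_force: 60.1
```

Emit:
servo_tool(rows=[{"gripper": 1, "xyz": [0, 0, 1], "twist": 0}, {"gripper": 1, "xyz": [0, 0, 2], "twist": 0}, {"gripper": 1, "xyz": [0, 0, 2], "twist": 0}])

```text
clock: 22.05
ee_pos: [0.6451, 0.0774, 0.057]
tool_rot: [0.743, 0.669, 0.0, 0.0]
ft_force: [-5.1, -0.8, 4.4]
grip_width: 0.786
finger_force: 61.3
```

Emit:
servo_tool(rows=[{"gripper": 0, "xyz": [0, 0, -0.5], "twist": 0}, {"gripper": 0, "xyz": [0, 0, -0.5], "twist": 0}, {"gripper": 0, "xyz": [0, 0, -0.5], "twist": 0}, {"gripper": 0, "xyz": [0, 0, -0.5], "twist": 0}, {"gripper": 0, "xyz": [0, 0, -50], "twist": 0}, {"gripper": 0, "xyz": [20, 0, -110], "twist": 0}, {"gripper": 0, "xyz": [70, 0, -160], "twist": 0}, {"gripper": 0, "xyz": [90, 0, -190], "twist": 0}, {"gripper": 0, "xyz": [90, 0, -190], "twist": 0}, {"gripper": 0, "xyz": [90, 0, -190], "twist": 0}])

```text
clock: 23.3
ee_pos: [0.6535, 0.1667, 0.2451]
tool_rot: [0.743, 0.67, -0.001, -0.0]
ft_force: [-1.2, 0.2, -0.6]
grip_width: 0.999
finger_force: 0.0
```

Run:
```python
from h import *
im,C,st=snap('wrist','w7.png');C=wcam(st)
print(fitbox(im,C,PAN,YAW,.076),PAN,np.degrees(YAW),st['ee_pos'])
sc=snap('scene','sc7.png')[0]
a=im[60:400,200:600]
p=proj(C,[(*w(x,y),.076) for x,y in((-.06,-.066),(-.06,.066),(.06,.066),(.06,-.066))]);print(p.round(1).tolist())
print(proj(C,corners(w(0,0),YAW,.076)).round(1).tolist())
cv2.imwrite('pics/f.png',cv2.resize(a,None,fx=1.7,fy=1.7,interpolation=2))
```

```text
(array([0.6438, 0.0681]), np.float64(-5.8), np.float64(0.953)) [0.645  0.0775] -5.901465289847479 [0.65352175 0.16665087 0.24509028]
[[276.2, 285.6], [271.4, 196.7], [364.8, 196.7], [360.5, 285.8]]
[[294.2, 278.9], [291.9, 204.9], [342.4, 279.0], [344.3, 204.8], [291.9, 293.7], [289.1, 213.7], [344.4, 293.8], [346.7, 213.7]]
```

View pics/f.png

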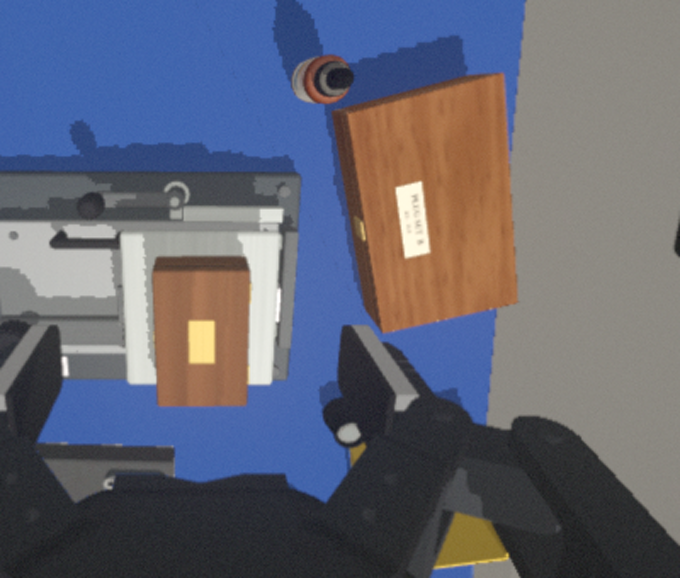

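The pan matches the prediction at (271–365, 197–285). The case sits about 9.4 mm too far toward −y, with x and yaw fine. I'll regrasp and shift it.

Run:
```python
from h import *
go((.645,.070,.12,84.1),(.645,.070,.0565,84.1))
```

```text
xyz [-96.2   2.2 124.3] twist -0.1
xyz [-96.2   2.3 187.8] twist -0.1
clock 23.4 ee [0.6532 0.1661 0.2442] h 84.02 j6 0.336 F [-0.5  0.5 -1.1]
```

Emit:
servo_tool(rows=[{"gripper": 0, "xyz": [-50, 2, 60], "twist": 0}, {"gripper": 0, "xyz": [-96, 2, 100], "twist": 0}, {"gripper": 0, "xyz": [-96, 2, 125], "twist": 0}, {"gripper": 0, "xyz": [-96, 2, 155], "twist": 0}, {"gripper": 0, "xyz": [-96, 2, 178], "twist": 0}, {"gripper": 0, "xyz": [-96, 2, 187], "twist": 0}, {"gripper": 0, "xyz": [-96, 2, 187], "twist": 0}])

```text
clock: 24.28
ee_pos: [0.6456, 0.0708, 0.0581]
tool_rot: [0.743, 0.669, -0.001, -0.001]
ft_force: [0.5, -0.2, 0.7]
grip_width: 1.0
finger_force: 0.0
```

Emit:
servo_tool(rows=[{"gripper": 1, "xyz": [0, 0, 0], "twist": 0}, {"gripper": 1, "xyz": [0, 0, 0], "twist": 0}, {"gripper": 1, "xyz": [0, 0, 0], "twist": 0}, {"gripper": 1, "xyz": [0, 0, 0], "twist": 0}, {"gripper": 1, "xyz": [0, 0, -3], "twist": 0}, {"gripper": 1, "xyz": [0, 0, -6], "twist": 0}, {"gripper": 1, "xyz": [9.4, 1.2, -6], "twist": 0}, {"gripper": 1, "xyz": [9.4, 1.2, -6], "twist": 0}, {"gripper": 1, "xyz": [9.4, 1.2, -2], "twist": 0}, {"gripper": 1, "xyz": [9.4, 1.2, -1], "twist": 0}])

```text
clock: 25.52
ee_pos: [0.6486, 0.0808, 0.0606]
tool_rot: [0.743, 0.67, 0.0, -0.0]
ft_force: [-3.3, 2.3, 7.2]
grip_width: 0.785
finger_force: 59.7
```

Emit:
servo_tool(rows=[{"gripper": 1, "xyz": [0, 0, 0.5], "twist": 0}, {"gripper": 1, "xyz": [0, 0, 1], "twist": 0}, {"gripper": 1, "xyz": [0, 0, 1], "twist": 0}])

```text
clock: 25.9
ee_pos: [0.6486, 0.0808, 0.0606]
tool_rot: [0.743, 0.67, 0.0, -0.0]
ft_force: [-3.3, 1.9, 10.2]
grip_width: 0.783
finger_force: 59.8
```

Emit:
servo_tool(rows=[{"gripper": 0, "xyz": [0, 0, -0.5], "twist": 0}, {"gripper": 0, "xyz": [0, 0, -0.5], "twist": 0}, {"gripper": 0, "xyz": [0, 0, -0.5], "twist": 0}, {"gripper": 0, "xyz": [0, 0, -0.5], "twist": 0}, {"gripper": 0, "xyz": [0, 0, -50], "twist": 0}, {"gripper": 0, "xyz": [20, 0, -110], "twist": 0}, {"gripper": 0, "xyz": [70, 0, -160], "twist": 0}, {"gripper": 0, "xyz": [80, 0, -190], "twist": 0}, {"gripper": 0, "xyz": [80, 0, -190], "twist": 0}, {"gripper": 0, "xyz": [80, 0, -190], "twist": 0}])

```text
clock: 27.15
ee_pos: [0.6561, 0.1598, 0.2481]
tool_rot: [0.743, 0.67, -0.001, -0.0]
ft_force: [-0.2, -0.7, -0.1]
grip_width: 0.999
finger_force: 0.0
```

Run:
```python
from h import *
im,C,st=snap('wrist','w8.png');C=wcam(st)
print(fitbox(im,C,PAN,YAW,.076),PAN,np.degrees(YAW),st['ee_pos'])
a=cam('scene');s=cam('side')
b=ray(a,[(362,235)],.02)[0];print('post base',b, [ (z,proj(a,[(b[0],b[1],z)]).round(0).tolist()) for z in(.15,.2,.25,.3)])
sc=cv2.imread('pics/scene0.png')[150:300,300:480];cs=cv2.imread('pics/side0.png')[160:360,240:400]
cv2.imwrite('pics/g.png',np.hstack([cv2.resize(sc,(480,400)),cv2.resize(cs,(320,400))]))
```

```text
(array([0.6489, 0.0795]), np.float64(-6.0), np.float64(0.957)) [0.645  0.0775] -5.901465289847479 [0.6560995  0.15980673 0.24812098]
post base [ 0.54387305 -0.16118363  0.02      ] [(0.15, [[365.0, 197.0]]), (0.2, [[366.0, 182.0]]), (0.25, [[367.0, 166.0]]), (0.3, [[368.0, 149.0]])]
```

View pics/g.png

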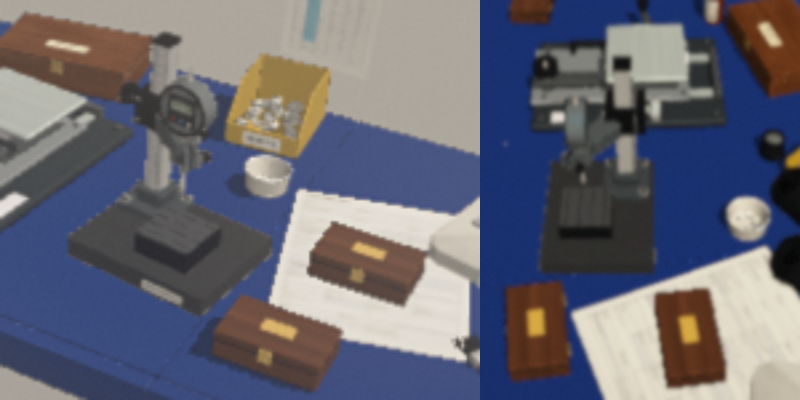

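The scene crop shows the comparator post at (165,40–195), about 0.25 m tall, and the two right-hand cases clear of it. The first case is about 4 mm off in x and 2 mm in y, so I'll nudge it once more.

Run:
```python
from h import *
go((.6487,.0795,.0575,84.1),(.645,.0775,.0575,84.1))
```

```text
xyz [-80.1   1.7 190. ] twist -0.1
xyz [-82.4  -1.7 190. ] twist -0.1
clock 27.2 ee [0.6558 0.1594 0.2474] h 84.04 j6 0.325 F [ 0.4  0.2 -0.9]
```

Emit:
servo_tool(rows=[{"gripper": 0, "xyz": [-50, 2, 60], "twist": 0}, {"gripper": 0, "xyz": [-80, 2, 100], "twist": 0}, {"gripper": 0, "xyz": [-80, 2, 125], "twist": 0}, {"gripper": 0, "xyz": [-80, 2, 155], "twist": 0}, {"gripper": 0, "xyz": [-80, 2, 178], "twist": 0}, {"gripper": 0, "xyz": [-80, 2, 189], "twist": 0}, {"gripper": 0, "xyz": [-80, 2, 189], "twist": 0}])

```text
clock: 28.08
ee_pos: [0.6494, 0.0798, 0.0587]
tool_rot: [0.743, 0.669, -0.001, -0.001]
ft_force: [-0.0, -0.5, 1.4]
grip_width: 1.0
finger_force: 0.0
```

Emit:
servo_tool(rows=[{"gripper": 1, "xyz": [0, 0, 0], "twist": 0}, {"gripper": 1, "xyz": [0, 0, 0], "twist": 0}, {"gripper": 1, "xyz": [0, 0, 0], "twist": 0}, {"gripper": 1, "xyz": [0, 0, 0], "twist": 0}, {"gripper": 1, "xyz": [0, 0, -3], "twist": 0}, {"gripper": 1, "xyz": [0, 0, -5], "twist": 0}, {"gripper": 1, "xyz": [-2.2, -3.7, -5], "twist": 0}, {"gripper": 1, "xyz": [-2.2, -3.7, -5], "twist": 0}, {"gripper": 1, "xyz": [-2.2, -3.7, -2], "twist": 0}, {"gripper": 1, "xyz": [-2.2, -3.7, 0], "twist": 0}])

```text
clock: 29.32
ee_pos: [0.6467, 0.0785, 0.0614]
tool_rot: [0.743, 0.669, -0.0, -0.0]
ft_force: [-7.9, -0.2, 20.0]
grip_width: 0.785
finger_force: 61.4
```

Emit:
servo_tool(rows=[{"gripper": 0, "xyz": [0, 0, -0.5], "twist": 0}, {"gripper": 0, "xyz": [0, 0, -0.5], "twist": 0}, {"gripper": 0, "xyz": [0, 0, -0.5], "twist": 0}, {"gripper": 0, "xyz": [0, 0, -0.5], "twist": 0}, {"gripper": 0, "xyz": [0, 0, -50], "twist": 0}, {"gripper": 0, "xyz": [20, 0, -110], "twist": 0}, {"gripper": 0, "xyz": [70, 0, -160], "twist": 0}, {"gripper": 0, "xyz": [80, 0, -190], "twist": 0}, {"gripper": 0, "xyz": [80, 0, -190], "twist": 0}, {"gripper": 0, "xyz": [80, 0, -190], "twist": 0}])

```text
clock: 30.58
ee_pos: [0.6541, 0.1578, 0.2491]
tool_rot: [0.743, 0.67, -0.001, -0.0]
ft_force: [0.5, -0.3, -0.9]
grip_width: 0.996
finger_force: 0.0
```

Run:
```python
from h import *
im,C,st=snap('wrist','w9.png');C=wcam(st)
print(fitbox(im,C,PAN,YAW,.076),PAN,np.degrees(YAW))
go((.645,.0775,.3,84.1),(.47,-.25,.3,84.1),(.47,-.25,.3,180))
```

```text
(array([0.6464, 0.0773]), np.float64(-6.0), np.float64(0.965)) [0.645  0.0775] -5.901465289847479
xyz [-80.5  -0.6 -51.5] twist -0.1
xyz [-424.4 -140.7  -50.8] twist -0.1
xyz [-424.4 -140.7  -50.8] twist -96.0
clock 30.625 ee [0.6539 0.1574 0.2485] h 84.04 j6 0.323 F [-1.2 -0.5 -0.5]
```

Emit:
servo_tool(rows=[{"gripper": 0, "xyz": [-20, -10, -60], "twist": 0}, {"gripper": 0, "xyz": [-75, -35, -80], "twist": 0}, {"gripper": 0, "xyz": [-130, -60, -80], "twist": 0}, {"gripper": 0, "xyz": [-185, -85, -80], "twist": 0}, {"gripper": 0, "xyz": [-240, -110, -80], "twist": 0}, {"gripper": 0, "xyz": [-295, -135, -80], "twist": 0}, {"gripper": 0, "xyz": [-350, -160, -80], "twist": 0}, {"gripper": 0, "xyz": [-405, -180, -80], "twist": 0}, {"gripper": 0, "xyz": [-460, -180, -80], "twist": 0}, {"gripper": 0, "xyz": [-520, -180, -60], "twist": 0}])

```text
clock: 31.88
ee_pos: [0.4212, -0.3421, 0.3102]
tool_rot: [0.743, 0.669, 0.0, 0.001]
ft_force: [0.6, 0.6, -0.4]
grip_width: 1.004
finger_force: 0.0
```

Emit:
servo_tool(rows=[{"gripper": 0, "xyz": [0, 0, 40], "twist": 0}, {"gripper": 0, "xyz": [0, 0, 80], "twist": 0}, {"gripper": 0, "xyz": [0, 0, 80], "twist": 0}])

```text
clock: 32.25
ee_pos: [0.419, -0.3383, 0.2262]
tool_rot: [0.743, 0.669, -0.001, -0.005]
ft_force: [-0.2, 0.5, 0.5]
grip_width: 0.999
finger_force: 0.0
```

Run:
```python
from h import *
im,C,st=snap('wrist','w10.png');C=wcam(st);print(st['ee_pos'])
for s in((.42,-.35),(.592,-.384)): print(fitbox(im,C,s,-.12,0))
```

```text
[ 0.4189967  -0.3382628   0.22619122]
(array([ 0.4265, -0.3416]), np.float64(0.2), np.float64(0.961))
(array([ 0.6023, -0.3737]), np.float64(0.1), np.float64(0.83))
```

View pics/w10.png

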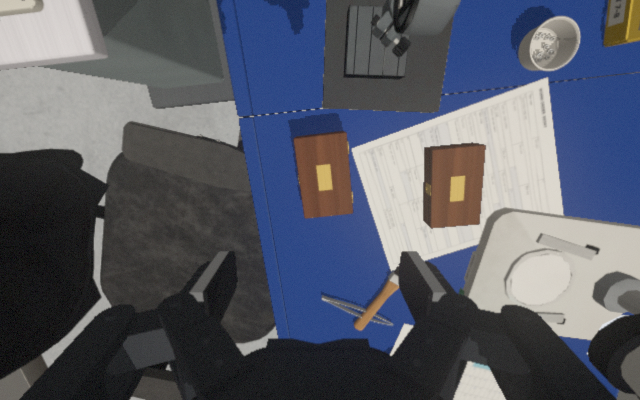

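The wrist view shows case B at (323,175), case C at (455,188) on the paper sheet, and the microscope base to the lower right. Next I'll grasp B.

Run:
```python
from h import *
st=manip.read_state();print(np.abs(st['qvel']).max())
go((.4265,-.342,-.007,90.2),(.4265,-.342,-.021,90.2))
```

```text
0.047481897333136035
xyz [ -2.7   7.  235.6] twist -6.2
xyz [ -2.7   7.1 249.6] twist -6.2
clock 32.3 ee [ 0.4206 -0.3393  0.2287] h 84.01 j6 -0.596 F [ 1.5 -0.1 -0.1]
```

Emit:
servo_tool(rows=[{"gripper": 0, "xyz": [-2.7, 6.5, 60], "twist": -6.2}, {"gripper": 0, "xyz": [-2.7, 6.5, 120], "twist": -6.2}, {"gripper": 0, "xyz": [-2.7, 6.5, 180], "twist": -6.2}, {"gripper": 0, "xyz": [-2.7, 6.5, 215], "twist": -6.2}, {"gripper": 0, "xyz": [-2.7, 6.5, 232], "twist": -6.2}, {"gripper": 0, "xyz": [-2.7, 6.5, 240], "twist": -6.2}, {"gripper": 0, "xyz": [-2.7, 6.5, 246], "twist": -6.2}, {"gripper": 0, "xyz": [-2.7, 6.5, 250], "twist": -6.2}, {"gripper": 0, "xyz": [-2.7, 6.5, 250], "twist": -6.2}])

```text
clock: 33.42
ee_pos: [0.4285, -0.3433, -0.0193]
tool_rot: [0.706, 0.709, 0.0, 0.0]
ft_force: [0.2, 0.1, -0.3]
grip_width: 1.003
finger_force: 0.0
```

Emit:
servo_tool(rows=[{"gripper": 1, "xyz": [0, 0, 0], "twist": 0}, {"gripper": 1, "xyz": [0, 0, 0], "twist": 0}, {"gripper": 1, "xyz": [0, 0, 0], "twist": 0}, {"gripper": 1, "xyz": [0, 0, 0], "twist": 0}, {"gripper": 1, "xyz": [0, 0, 0], "twist": 0}])

```text
clock: 34.05
ee_pos: [0.4259, -0.3428, -0.0187]
tool_rot: [0.705, 0.709, -0.001, -0.002]
ft_force: [-11.2, -1.3, 14.9]
grip_width: 0.784
finger_force: 55.9
```

Emit:
servo_tool(rows=[{"gripper": 1, "xyz": [0, 0, -10], "twist": 0}, {"gripper": 1, "xyz": [0, 0, -40], "twist": 0}, {"gripper": 1, "xyz": [0, 0, -90], "twist": 0}, {"gripper": 1, "xyz": [0, 0, -150], "twist": 0}, {"gripper": 1, "xyz": [0, 0, -150], "twist": 0}, {"gripper": 1, "xyz": [0, 0, -150], "twist": 0}])

```text
clock: 34.8
ee_pos: [0.4277, -0.3425, 0.1298]
tool_rot: [0.705, 0.709, 0.0, -0.0]
ft_force: [0.4, 0.5, -3.8]
grip_width: 0.788
finger_force: 58.9
```

```bash
cat >> h.py <<'E'
def inhand(im,st,z0,yaw0):
    C=wcam(st);c,y,i=fitbox(im,C,st['ee_pos'][:2],yaw0,z0,ymax=335)
    Rm=R.from_quat(st['tool_rot']).as_matrix();print('inhand',c,y,i,'tool mm',(Rm.T@np.r_[c-st['ee_pos'][:2],0]*1e3).round(1))
E
python3 - <<'E'
from h import *
im,C,st=snap('wrist','w11.png');inhand(im,st,st['ee_pos'][2]+.0205,0.)
print(st['grip_width'])
go((.645,.0775,.3,84.1))
E
```

```text
inhand [ 0.4297 -0.3426] 0.1 0.98 tool mm [-0.1  2.  -0. ]
0.787925673627116
xyz [ 418.9  219.4 -170.8] twist 6.2
clock 34.85 ee [ 0.4271 -0.3421  0.1289] h 90.26 j6 -0.702 F [-0.6  0.1 -3.9]
```

Run:
```python
from h import *
go((.6455,.079,.3,84.1),(.6455,.079,.100,84.1))
```

```text
xyz [ 420.4  219.9 -170.8] twist 6.2
xyz [420.1 220.3  29.2] twist 6.2
clock 34.85 ee [ 0.4271 -0.3421  0.1289] h 90.26 j6 -0.702 F [-0.6  0.1 -3.9]
```

Emit:
servo_tool(rows=[{"gripper": 1, "xyz": [0, 0, -60], "twist": 0}, {"gripper": 1, "xyz": [0, 0, -120], "twist": 0}, {"gripper": 1, "xyz": [20, 10, -170], "twist": 1}, {"gripper": 1, "xyz": [70, 36, -170], "twist": 2}, {"gripper": 1, "xyz": [120, 62, -170], "twist": 3}, {"gripper": 1, "xyz": [170, 88, -170], "twist": 4}, {"gripper": 1, "xyz": [220, 114, -170], "twist": 5}, {"gripper": 1, "xyz": [270, 140, -170], "twist": 6.2}, {"gripper": 1, "xyz": [320, 166, -170], "twist": 6.2}, {"gripper": 1, "xyz": [360, 190, -170], "twist": 6.2}])

```text
clock: 36.1
ee_pos: [0.6162, 0.0199, 0.2971]
tool_rot: [0.742, 0.67, -0.002, -0.002]
ft_force: [-0.4, 0.1, -4.3]
grip_width: 0.785
finger_force: 61.2
```

Run:
```python
from h import *
go((.6455,.079,.3,84.1),(.6455,.079,.102,84.1))
```

```text
xyz [61.8 23.1 -3. ] twist 0.0
xyz [ 61.9  24.1 195. ] twist 0.0
clock 36.1 ee [0.6162 0.0199 0.2971] h 84.11 j6 0.116 F [-0.4  0.1 -4.3]
```

Emit:
servo_tool(rows=[{"gripper": 1, "xyz": [30, 12, 0], "twist": 0}, {"gripper": 1, "xyz": [58, 22, 20], "twist": 0}, {"gripper": 1, "xyz": [58, 22, 70], "twist": 0}, {"gripper": 1, "xyz": [58, 22, 120], "twist": 0}, {"gripper": 1, "xyz": [58, 22, 160], "twist": 0}, {"gripper": 1, "xyz": [58, 22, 175], "twist": 0}, {"gripper": 1, "xyz": [58, 22, 175], "twist": 0}, {"gripper": 1, "xyz": [58, 22, 175], "twist": 0}])

```text
clock: 37.1
ee_pos: [0.6457, 0.0732, 0.1266]
tool_rot: [0.743, 0.669, 0.001, 0.001]
ft_force: [0.0, 0.7, -3.4]
grip_width: 0.787
finger_force: 61.0
```

Run:
```python
from h import *
go((.6455,.079,.102,84.1))
```

```text
xyz [ 5.7 -0.8 24.6] twist -0.0
clock 37.1 ee [0.6457 0.0732 0.1266] h 84.05 j6 0.198 F [ 0.   0.7 -3.4]
```

Emit:
servo_tool(rows=[{"gripper": 1, "xyz": [5.7, -0.6, 8], "twist": 0}, {"gripper": 1, "xyz": [5.7, -0.6, 16], "twist": 0}, {"gripper": 1, "xyz": [5.7, -0.6, 24], "twist": 0}, {"gripper": 1, "xyz": [5.7, -0.6, 28], "twist": 0}, {"gripper": 1, "xyz": [5.7, -0.6, 30], "twist": 0}, {"gripper": 1, "xyz": [5.7, -0.6, 31], "twist": 0}])

```text
clock: 37.85
ee_pos: [0.6445, 0.0788, 0.0942]
tool_rot: [0.743, 0.669, -0.0, -0.0]
ft_force: [0.0, -0.2, -3.3]
grip_width: 0.78
finger_force: 61.2
```

Emit:
servo_tool(rows=[{"gripper": 1, "xyz": [0, 0, 1], "twist": 0}, {"gripper": 1, "xyz": [0, 0, 2], "twist": 0}, {"gripper": 1, "xyz": [0, 0, 2], "twist": 0}])

```text
clock: 38.22
ee_pos: [0.6445, 0.0789, 0.0923]
tool_rot: [0.743, 0.67, -0.0, 0.0]
ft_force: [-0.1, 0.6, -3.6]
grip_width: 0.783
finger_force: 61.2
```

Emit:
servo_tool(rows=[{"gripper": 1, "xyz": [0, 1.2, 0.5], "twist": 0}, {"gripper": 1, "xyz": [0, 1.2, 1.5], "twist": 0}, {"gripper": 1, "xyz": [0, 1.2, 2], "twist": 0}])

```text
clock: 38.6
ee_pos: [0.6459, 0.0787, 0.0915]
tool_rot: [0.743, 0.669, 0.0, 0.0]
ft_force: [-3.4, -1.3, 9.1]
grip_width: 0.785
finger_force: 62.7
```

Emit:
servo_tool(rows=[{"gripper": 1, "xyz": [0, 0, 0.7], "twist": 0}, {"gripper": 1, "xyz": [0, 0, 1.5], "twist": 0}])

```text
clock: 38.85
ee_pos: [0.646, 0.0787, 0.0914]
tool_rot: [0.743, 0.669, 0.0, 0.0]
ft_force: [-7.0, -1.6, 20.5]
grip_width: 0.781
finger_force: 64.3
```

Landed. I'll release, raise and check.

Emit:
servo_tool(rows=[{"gripper": 0, "xyz": [0, 0, -1.5], "twist": 0}, {"gripper": 0, "xyz": [0, 0, -1.5], "twist": 0}, {"gripper": 0, "xyz": [0, 0, -1.5], "twist": 0}, {"gripper": 0, "xyz": [0, 0, -1.5], "twist": 0}, {"gripper": 0, "xyz": [0, 0, -50], "twist": 0}, {"gripper": 0, "xyz": [20, 0, -100], "twist": 0}, {"gripper": 0, "xyz": [70, 0, -150], "twist": 0}, {"gripper": 0, "xyz": [80, 0, -170], "twist": 0}, {"gripper": 0, "xyz": [80, 0, -170], "twist": 0}, {"gripper": 0, "xyz": [80, 0, -170], "twist": 0}])

```text
clock: 40.1
ee_pos: [0.6531, 0.1577, 0.2573]
tool_rot: [0.743, 0.669, -0.001, -0.0]
ft_force: [-0.5, 0.3, -0.1]
grip_width: 1.001
finger_force: 0.0
```

Run:
```python
from h import *
im,C,st=snap('wrist','w12.png');C=wcam(st)
print('both',fitbox(im,C,PAN,YAW,.076,h=.068),PAN,np.degrees(YAW))
v=brown(im);
print('pred top corners',proj(C,corners(PAN,YAW,.11)[4:]).round(0).tolist())
go((.60,-.38,.22,84.1))
```

```text
both (array([0.6466, 0.0787]), np.float64(-5.7), np.float64(0.971)) [0.645  0.0775] -5.901465289847479
pred top corners [[290.0, 298.0], [286.0, 213.0], [346.0, 298.0], [348.0, 213.0]]
xyz [-539.9    3.4   37.5] twist -0.1
clock 40.15 ee [0.6529 0.1574 0.2569] h 84.03 j6 0.323 F [-0.6  0.2 -0.7]
```

Run:
```python
from h import *
a=cam('scene');s=cam('side')
b=ray(a,[(362,223)],.03)[0];print(b,proj(a,[(b[0],b[1],z) for z in(.2,.25,.3)]).round().tolist(), proj(s,[b,(b[0],b[1],.25)]).round())
im=cv2.imread('pics/w10.png');st=dict(ee_pos=np.array([.4205,-.3388,.228]),tool_rot=np.array([.743,.669,0,0]));C=wcam(st)
v=cv2.cvtColor(im,cv2.COLOR_BGR2HSV);print('base corner',ray(C,[(490,215),(505,208)],.02))
im2=im.copy()
m=brown(im);n,l,q,c=cv2.connectedComponentsWithStats(m);print([x.tolist() for x in q if 500<x[4]<20000])
# restrict to case C by stronger saturation
print(v[150:230:20,428],v[190,470],v[240,430])
go((.50,-.1,.31,84.1),(.60,-.36,.31,84.1))
```

```text
[ 0.58783299 -0.13854562  0.03      ] [[366.0, 173.0], [367.0, 158.0], [368.0, 141.0]] [[324. 249.]
 [323. 186.]]
base corner [[ 0.66210639 -0.42707958  0.02      ]
 [ 0.68253592 -0.41848203  0.02      ]]
[[604, 0, 36, 46, 1092], [294, 132, 59, 86, 4144], [425, 144, 60, 84, 4178], [354, 280, 46, 50, 560]]
[[  4  57  67]
 [ 11  76  70]
 [ 19 107 107]
 [  4  55  70]] [ 11 116 128] [ 21  15 217]
xyz [-272.  -125.4  -52.5] twist -0.1
xyz [-520.1    1.1  -52.5] twist -0.1
clock 40.15 ee [0.6529 0.1574 0.2569] h 84.03 j6 0.323 F [-0.6  0.2 -0.7]
```

Emit:
servo_tool(rows=[{"gripper": 0, "xyz": [-20, -10, -50], "twist": 0}, {"gripper": 0, "xyz": [-80, -40, -55], "twist": 0}, {"gripper": 0, "xyz": [-136, -63, -55], "twist": 0}, {"gripper": 0, "xyz": [-192, -86, -55], "twist": 0}, {"gripper": 0, "xyz": [-246, -100, -55], "twist": 0}, {"gripper": 0, "xyz": [-300, -90, -55], "twist": 0}, {"gripper": 0, "xyz": [-355, -70, -55], "twist": 0}, {"gripper": 0, "xyz": [-410, -45, -55], "twist": 0}, {"gripper": 0, "xyz": [-465, -20, -55], "twist": 0}, {"gripper": 0, "xyz": [-520, 1, -40], "twist": 0}])

```text
clock: 41.4
ee_pos: [0.601, -0.3618, 0.2979]
tool_rot: [0.743, 0.669, 0.0, 0.0]
ft_force: [0.3, -0.1, 0.3]
grip_width: 1.003
finger_force: 0.0
```

Emit:
servo_tool(rows=[{"gripper": 0, "xyz": [0, 0, 40], "twist": 0}, {"gripper": 0, "xyz": [0, 0, 70], "twist": 0}, {"gripper": 0, "xyz": [0, 0, 70], "twist": 0}, {"gripper": 0, "xyz": [0, 0, 70], "twist": 0}])

```text
clock: 41.9
ee_pos: [0.6011, -0.3595, 0.2292]
tool_rot: [0.743, 0.669, 0.0, 0.0]
ft_force: [-0.2, -0.5, 1.0]
grip_width: 1.002
finger_force: 0.0
```

```bash
sed -i 's/(0,80,25),(32/(0,45,25),(32/' h.py
python3 - <<'E'
from h import *
im,C,st=snap('wrist','w13.png');C=wcam(st);print(st['ee_pos'])
c,y,i=fitbox(im,C,(.600,-.374),0,0);print(c,y,i)
cy=np.radians(y);g=c+.012*np.array([-np.sin(cy),np.cos(cy)])
go((*g,.0,90+y),(*g,-.021,90+y))
E
```

```text
[ 0.60112425 -0.3594639   0.22924736]
[ 0.5997 -0.3747] -0.8 0.968
xyz [ -3.1  -1.8 230.1] twist -5.2
xyz [ -3.1  -1.8 251.1] twist -5.2
clock 41.95 ee [ 0.6016 -0.3596  0.2301] h 84.04 j6 -0.452 F [-0.1  0.7  0.5]
```

Emit:
servo_tool(rows=[{"gripper": 0, "xyz": [-3, -1.5, 60], "twist": -5.2}, {"gripper": 0, "xyz": [-3, -1.5, 120], "twist": -5.2}, {"gripper": 0, "xyz": [-3, -1.5, 180], "twist": -5.2}, {"gripper": 0, "xyz": [-3, -1.5, 215], "twist": -5.2}, {"gripper": 0, "xyz": [-3, -1.5, 232], "twist": -5.2}, {"gripper": 0, "xyz": [-3, -1.5, 240], "twist": -5.2}, {"gripper": 0, "xyz": [-3, -1.5, 246], "twist": -5.2}, {"gripper": 0, "xyz": [-3, -1.5, 250], "twist": -5.2}, {"gripper": 0, "xyz": [-3, -1.5, 250], "twist": -5.2}])

```text
clock: 43.08
ee_pos: [0.5996, -0.362, -0.0206]
tool_rot: [0.712, 0.703, 0.0, 0.0]
ft_force: [0.2, 0.2, 0.0]
grip_width: 0.998
finger_force: 0.0
```

Emit:
servo_tool(rows=[{"gripper": 1, "xyz": [0, 0, 0], "twist": 0}, {"gripper": 1, "xyz": [0, 0, 0], "twist": 0}, {"gripper": 1, "xyz": [0, 0, 0], "twist": 0}, {"gripper": 1, "xyz": [0, 0, 0], "twist": 0}, {"gripper": 1, "xyz": [0, 0, 0], "twist": 0}])

```text
clock: 43.7
ee_pos: [0.5997, -0.3621, -0.0203]
tool_rot: [0.712, 0.703, 0.0, 0.0]
ft_force: [-1.4, 0.6, 4.8]
grip_width: 0.786
finger_force: 59.1
```

Emit:
servo_tool(rows=[{"gripper": 1, "xyz": [0, 0, -10], "twist": 0}, {"gripper": 1, "xyz": [0, 0, -40], "twist": 0}, {"gripper": 1, "xyz": [0, 0, -90], "twist": 0}, {"gripper": 1, "xyz": [0, 0, -150], "twist": 0}, {"gripper": 1, "xyz": [0, 0, -150], "twist": 0}, {"gripper": 1, "xyz": [0, 0, -150], "twist": 0}])

```text
clock: 44.45
ee_pos: [0.5983, -0.3611, 0.1279]
tool_rot: [0.712, 0.703, -0.0, -0.001]
ft_force: [-0.4, -0.1, -5.1]
grip_width: 0.782
finger_force: 58.7
```

Run:
```python
from h import *
im,C,st=snap('wrist','w14.png');inhand(im,st,st['ee_pos'][2]+.0205,0.)
print(st['grip_width'])
go((.50,-.1,.31,84.1),(.645,.0775,.31,84.1))
```

```text
inhand [ 0.5997 -0.3767] -0.7 0.923 tool mm [-15.5   1.6  -0. ]
0.7817129482663742
xyz [ 259.9 -101.7 -182.4] twist 5.2
xyz [ 439.3   41.  -182.5] twist 5.2
clock 44.5 ee [ 0.5977 -0.3608  0.1267] h 89.25 j6 -0.547 F [-0.4 -0.5 -6.1]
```

Run:
```python
import h; from h import *
st=manip.read_state();im=cv2.imread('pics/w14.png')
h.brown=lambda im:cv2.morphologyEx(cv2.inRange(cv2.cvtColor(im,cv2.COLOR_BGR2HSV),(0,80,25),(32,255,230)),3,np.ones((5,5)))
for zz in(.0205,.025):h.inhand(im,st,st['ee_pos'][2]+zz,0.)
```

```text
inhand [ 0.5983 -0.3783] -2.5 0.956 tool mm [-17.5   0.8  -0. ]
inhand [ 0.5992 -0.3769] -1.8 0.977 tool mm [-16.1   1.7  -0. ]
```

Emit:
servo_tool(rows=[{"gripper": 1, "xyz": [0, 0, -60], "twist": 0}, {"gripper": 1, "xyz": [0, 0, -120], "twist": 0}, {"gripper": 1, "xyz": [0, -10, -180], "twist": 0}, {"gripper": 1, "xyz": [40, -30, -182], "twist": 1}, {"gripper": 1, "xyz": [90, -55, -182], "twist": 2}, {"gripper": 1, "xyz": [140, -80, -182], "twist": 3}, {"gripper": 1, "xyz": [195, -100, -182], "twist": 4}, {"gripper": 1, "xyz": [250, -100, -182], "twist": 5.2}, {"gripper": 1, "xyz": [300, -70, -182], "twist": 5.2}, {"gripper": 1, "xyz": [350, -35, -182], "twist": 5.2}])

```text
clock: 45.75
ee_pos: [0.568, -0.0098, 0.3087]
tool_rot: [0.743, 0.669, -0.001, -0.001]
ft_force: [1.1, -0.9, -5.7]
grip_width: 0.783
finger_force: 61.7
```

Run:
```python
from h import *
go((.647,.0915,.17,84.1))
```

```text
xyz [109.   68.6 138.4] twist -0.1
clock 45.75 ee [ 0.568  -0.0098  0.3087] h 84.04 j6 0.066 F [ 1.1 -0.9 -5.7]
```

Emit:
servo_tool(rows=[{"gripper": 1, "xyz": [40, 30, 0], "twist": 0}, {"gripper": 1, "xyz": [85, 55, 0], "twist": 0}, {"gripper": 1, "xyz": [106, 68, 20], "twist": 0}, {"gripper": 1, "xyz": [106, 68, 70], "twist": 0}, {"gripper": 1, "xyz": [106, 68, 110], "twist": 0}, {"gripper": 1, "xyz": [106, 68, 135], "twist": 0}, {"gripper": 1, "xyz": [106, 68, 138], "twist": 0}, {"gripper": 1, "xyz": [106, 68, 138], "twist": 0}])

```text
clock: 46.75
ee_pos: [0.6473, 0.087, 0.1722]
tool_rot: [0.743, 0.669, -0.001, -0.0]
ft_force: [-1.1, -0.1, -5.6]
grip_width: 0.785
finger_force: 61.6
```

Run:
```python
from h import *
go((.648,.092,.13,84.1))
```

```text
xyz [ 5.1  0.2 42.2] twist -0.0
clock 46.75 ee [0.6473 0.087  0.1722] h 84.06 j6 0.219 F [-1.1 -0.1 -5.6]
```

Emit:
servo_tool(rows=[{"gripper": 1, "xyz": [5, 0, 15], "twist": 0}, {"gripper": 1, "xyz": [5, 0, 28], "twist": 0}, {"gripper": 1, "xyz": [5, 0, 36], "twist": 0}, {"gripper": 1, "xyz": [5, 0, 41], "twist": 0}, {"gripper": 1, "xyz": [5, 0, 43], "twist": 0}, {"gripper": 1, "xyz": [5, 0, 44], "twist": 0}])

```text
clock: 47.5
ee_pos: [0.6481, 0.0919, 0.1289]
tool_rot: [0.743, 0.669, 0.0, 0.0]
ft_force: [-0.7, 0.3, -4.5]
grip_width: 0.785
finger_force: 61.7
```

Emit:
servo_tool(rows=[{"gripper": 1, "xyz": [0, 0, 1], "twist": 0}, {"gripper": 1, "xyz": [0, 0, 2], "twist": 0}, {"gripper": 1, "xyz": [0, 0, 2], "twist": 0}])

```text
clock: 47.88
ee_pos: [0.648, 0.092, 0.1268]
tool_rot: [0.743, 0.669, 0.0, 0.0]
ft_force: [-0.8, -0.0, -5.0]
grip_width: 0.787
finger_force: 61.8
```

Emit:
servo_tool(rows=[{"gripper": 1, "xyz": [0, 0, 0.7], "twist": 0}, {"gripper": 1, "xyz": [0, 0, 1.5], "twist": 0}])

```text
clock: 48.12
ee_pos: [0.648, 0.092, 0.1253]
tool_rot: [0.743, 0.67, 0.0, 0.0]
ft_force: [0.2, 0.6, -5.5]
grip_width: 0.785
finger_force: 61.8
```

Emit:
servo_tool(rows=[{"gripper": 1, "xyz": [0, 0, 0.7], "twist": 0}, {"gripper": 1, "xyz": [0, 0, 1.2], "twist": 0}])

```text
clock: 48.38
ee_pos: [0.6479, 0.092, 0.124]
tool_rot: [0.743, 0.67, -0.0, -0.0]
ft_force: [-0.3, 0.1, -5.0]
grip_width: 0.784
finger_force: 61.8
```

Emit:
servo_tool(rows=[{"gripper": 1, "xyz": [0, 0, 0.7], "twist": 0}, {"gripper": 1, "xyz": [0, 0, 1.2], "twist": 0}])

```text
clock: 48.62
ee_pos: [0.648, 0.092, 0.1237]
tool_rot: [0.743, 0.67, 0.0, 0.0]
ft_force: [-5.1, -0.2, 6.3]
grip_width: 0.787
finger_force: 63.1
```

Emit:
servo_tool(rows=[{"gripper": 1, "xyz": [0, 0, 0.7], "twist": 0}, {"gripper": 1, "xyz": [0, 0, 0.7], "twist": 0}])

```text
clock: 48.88
ee_pos: [0.648, 0.092, 0.1237]
tool_rot: [0.743, 0.67, 0.0, 0.0]
ft_force: [-6.0, -1.2, 8.6]
grip_width: 0.785
finger_force: 63.5
```

Emit:
servo_tool(rows=[{"gripper": 0, "xyz": [0, 0, -0.7], "twist": 0}, {"gripper": 0, "xyz": [0, 0, -0.7], "twist": 0}, {"gripper": 0, "xyz": [0, 0, -0.7], "twist": 0}, {"gripper": 0, "xyz": [0, 0, -0.7], "twist": 0}, {"gripper": 0, "xyz": [0, 0, -50], "twist": 0}, {"gripper": 0, "xyz": [20, 0, -100], "twist": 0}, {"gripper": 0, "xyz": [60, 0, -140], "twist": 0}, {"gripper": 0, "xyz": [65, 0, -140], "twist": 0}, {"gripper": 0, "xyz": [65, 0, -140], "twist": 0}, {"gripper": 0, "xyz": [65, 0, -140], "twist": 0}])

```text
clock: 50.12
ee_pos: [0.6537, 0.1557, 0.2603]
tool_rot: [0.743, 0.669, -0.001, -0.001]
ft_force: [-1.1, -0.6, -0.1]
grip_width: 0.998
finger_force: 0.0
```

Run:
```python
import h; from h import *
im,C,st=snap('wrist','w15.png');C=wcam(st)
print('column',fitbox(im,C,w(0,0),YAW,.076,h=.102),PAN,np.degrees(YAW),st['ee_pos'])
h.brown=lambda im:cv2.morphologyEx(cv2.inRange(cv2.cvtColor(im,cv2.COLOR_BGR2HSV),(0,80,25),(32,255,230)),3,np.ones((5,5)))
print('column',fitbox(im,C,w(0,0),YAW,.076,h=.102))
a=im[150:400,180:480].copy()
cv2.imwrite('pics/z.png',cv2.resize(a,None,fx=2.4,fy=2.4,interpolation=2))
for zz in(.076,.11,.144):print(((proj(C,corners(PAN,YAW,zz)[4:])-[180,150])*2.4).round(0).tolist())
```

```text
column (array([0.6473, 0.078 ]), np.float64(-5.3), np.float64(0.984)) [0.645  0.0775] -5.901465289847479 [0.65370167 0.15567884 0.26029637]
column (array([0.6475, 0.0765]), np.float64(-5.7), np.float64(0.976))
[[269.0, 311.0], [262.0, 123.0], [391.0, 311.0], [396.0, 122.0]]
[[262.0, 349.0], [254.0, 144.0], [396.0, 349.0], [402.0, 144.0]]
[[254.0, 395.0], [244.0, 171.0], [402.0, 395.0], [410.0, 171.0]]
```

View pics/z.png

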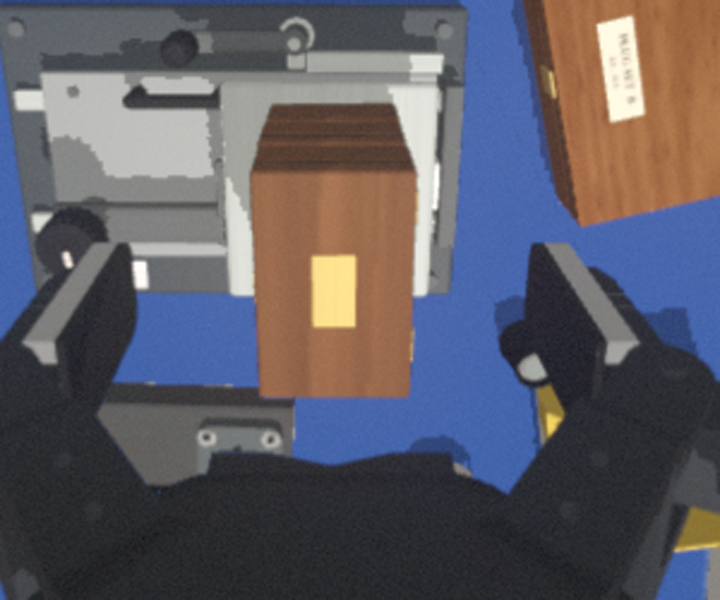

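Final picture used. The column looks square on the pan (top face at (252–415, 171–397)), and the fit puts it within about 2 mm and 0.5°. Next, the knob.

Run:
```python
from h import *
s5=dict(ee_pos=np.array([.5513,.1655,.2221]),tool_rot=R.from_euler('z',0).as_quat())
h=np.radians(83.96);s5['tool_rot']=R.from_matrix(np.array([[np.cos(h),np.sin(h),0],[np.sin(h),-np.cos(h),0],[0,0,-1]])).as_quat()
C=wcam(s5)
for fn,C in(('w5',wcam(s5)),('w15',wcam(manip.read_state()))):
    p=proj(C,[(*w(-.15,-.03),.0855)])[0];print(fn,p)
    g=cv2.cvtColor(cv2.imread(f'pics/{fn}.png'),6)
    m=(g<75).astype(np.uint8);n,l,q,c=cv2.connectedComponentsWithStats(m)
    print([ (x.tolist(),ray(C,[y],.0855)[0].round(4).tolist()) for x,y in zip(q,c) if np.hypot(*(y-p))<15 and x[4]>150])
k=w(-.15,-.03);print(k)
go((k[0],k[1],.12,230),)
```

```text
w5 [279.7547419  268.18552481]
[([263, 245, 31, 35, 741], [0.492, 0.0724, 0.0855])]
w15 [210.36374868 253.9178206 ]
[]
[0.49271043 0.06308169]
xyz [-108.6 -150.2  141. ] twist -146.0
clock 50.175 ee [0.6538 0.1556 0.2604] h 84.01 j6 0.321 F [-0.8  0.4  0.4]
```

Emit:
servo_tool(rows=[{"gripper": 0.2, "xyz": [-40, -60, 0], "twist": 0}, {"gripper": 0.2, "xyz": [-80, -110, 0], "twist": 0}, {"gripper": 0.2, "xyz": [-106, -150, 10], "twist": 0}, {"gripper": 0.2, "xyz": [-106, -150, 60], "twist": 0}, {"gripper": 0.2, "xyz": [-106, -150, 100], "twist": 0}, {"gripper": 0.2, "xyz": [-106, -150, 100], "twist": 0}, {"gripper": 0.2, "xyz": [-106, -150, 100], "twist": 0}])

```text
clock: 51.05
ee_pos: [0.4952, 0.0665, 0.1629]
tool_rot: [0.743, 0.669, 0.0, 0.0]
ft_force: [0.5, -0.2, 0.7]
grip_width: 0.802
finger_force: 0.0
```

Run:
```python
from h import *
im,C,st=snap('wrist','w16.png');C=wcam(st);k=w(-.15,-.03)
p=proj(C,[(*k,.0855)])[0];s=proj(C,[(k[0]+.0175,k[1],.0855)])[0];r=abs(s[0]-p[0]);print('pred',p,r,st['ee_pos'])
g=cv2.GaussianBlur(cv2.cvtColor(im,6),(3,3),0)
# score: model = dark silhouette of cylinder (top z .0855, bottom .064); search xy
def sil(x,y):
    a=np.linspace(0,2*np.pi,40);P=[(x+.0175*np.cos(t),y+.0175*np.sin(t),z) for z in(.064,.086) for t in a]
    m=np.zeros((400,640),np.uint8);cv2.fillConvexPoly(m,cv2.convexHull(proj(C,P).astype(np.float32)).astype(int),1);return m
best=[]
for dx in np.arange(-.01,.0101,.001):
    for dy in np.arange(-.01,.0101,.001):
        m=sil(k[0]+dx,k[1]+dy);d=cv2.dilate(m,np.ones((9,9)))-m
        best.append((g[d>0].mean()-g[m>0].mean(),k[0]+dx,k[1]+dy))
best.sort(reverse=True);print(np.array(best[:4]).round(4))
x0,y0=int(p[0]-30),int(p[1]-30)
print(g[y0:y0+60:4,x0:x0+60:3])
```

```text
pred [314.11942304 203.79324444] 18.330005768839214 [0.4952131  0.06652536 0.16292558]
[[55.8221  0.4927  0.0631]
 [54.7027  0.4927  0.0621]
 [54.2189  0.4917  0.0631]
 [54.0802  0.4937  0.0631]]
[[ 83  81  66 109 112 112 111 112 112 112 112 112 113 112 112 112 112 113
  112 114]
 [ 84  83  69 110 111 112 112 112 113 111 111 110 112 113 113 113 112 112
  113 113]
 [ 83  82  65 107  84  69  70  54  52  41  42  41  55  58  70  71  72  72
   73  73]
 [ 83  83  71 105  69  63  40  48  41  47  46  46  43  45  44  93 102 102
  102 103]
 [ 62  62  68 109  62  45  44  52  55  53  55  55  54  52  46  49 100 107
  107 107]
 [183 184 181 143  61  46  53  53  55  55  55  55  57  56  56  46  78 106
  107 106]
 [191 191 178 131  47  53  53  55  56  56  57  57  57  55  56  57  53 105
  107 105]
 [179 178 176 129  52  52  53  56  55  55  57  56  56  57  59  59  57 106
  107 105]
 [ 84  84  82 112  58  54  53  55  56  77 188  70  58  59  58  59  66 130
  138 137]
 [ 83  84  84 135  95  54  56  55  56  69 204 104  57  59  60  60 139 161
  162 161]
 [ 84  83  84 135 158  98  53  53  56  60 189 143  60  59  61 131 160 161
  162 162]
 [ 82  82  84  85  87  84  74  56  57  57 148 181  61  63  79  91  93  92
   92  92]
 [ 81  83  82 136 184 184 184 184 184 170 187 177 185 185 186 186 186 148
   83  84]
 [ 83  81  84 151 228 228 228 228 229 228 229 228 230 229 229 229 229 181
   83  83]
 [ 78  84  83 152 228 228 228 228 229 229 229 228 229 229 229 229 229 182
   83  84]]
```

Run:
```python
from h import *
k=(.4927,.0631)
go((*k,.09,84),(*k,.038,84))
print(np.degrees(manip.read_state()['joints'][5]))
```

```text
xyz [-3.9 -2.7 73.4] twist 0.0
xyz [ -3.9  -2.8 125.4] twist 0.0
clock 51.1 ee [0.4957 0.0667 0.1634] h 84.04 j6 0.214 F [0.9 0.  1.1]
12.256985461073787
```

Emit:
servo_tool(rows=[{"gripper": 0.25, "xyz": [-3.5, -2, 10], "twist": -10}, {"gripper": 0.25, "xyz": [-3.5, -2, 10], "twist": -20}, {"gripper": 0.25, "xyz": [-3.5, -2, 10], "twist": -30}, {"gripper": 0.25, "xyz": [-3.5, -2, 10], "twist": -40}, {"gripper": 0.25, "xyz": [-3.5, -2, 10], "twist": -50}, {"gripper": 0.25, "xyz": [-3.5, -2, 10], "twist": -60}, {"gripper": 0.25, "xyz": [-3.5, -2, 10], "twist": -70}, {"gripper": 0.25, "xyz": [-3.5, -2, 10], "twist": -80}, {"gripper": 0.25, "xyz": [-3.5, -2, 10], "twist": -90}, {"gripper": 0.25, "xyz": [-3.5, -2, 10], "twist": -100}])

```text
clock: 52.35
ee_pos: [0.4935, 0.0636, 0.1539]
tool_rot: [-0.038, 0.999, 0.0, 0.002]
ft_force: [-0.2, -0.6, 0.2]
grip_width: 0.755
finger_force: 0.0
```

Emit:
servo_tool(rows=[{"gripper": 0.25, "xyz": [0, 0, 0], "twist": -10}, {"gripper": 0.25, "xyz": [0, 0, 0], "twist": -20}, {"gripper": 0.25, "xyz": [0, 0, 0], "twist": -30}, {"gripper": 0.25, "xyz": [0, 0, 0], "twist": -40}, {"gripper": 0.25, "xyz": [0, 0, 0], "twist": -48}, {"gripper": 0.25, "xyz": [0, 0, 0], "twist": -48}, {"gripper": 0.25, "xyz": [0, 0, 0], "twist": -48}])

```text
clock: 53.22
ee_pos: [0.4928, 0.0636, 0.153]
tool_rot: [-0.438, 0.899, -0.0, 0.001]
ft_force: [0.1, -0.6, 0.0]
grip_width: 0.755
finger_force: 0.0
```

Run:
```python
from h import *
k=(.4927,.0631)
go((*k,.07,230),(*k,.038,230))
print(np.degrees(manip.read_state()['joints'][5]))
```

```text
xyz [ 0.5 -0.1 83. ] twist 1.9
xyz [ 5.00e-01 -1.00e-01  1.15e+02] twist 1.9
clock 53.225 ee [0.4928 0.0636 0.153 ] h -128.09 j6 -2.372 F [ 0.1 -0.6  0. ]
-135.93274310173746
```

Emit:
servo_tool(rows=[{"gripper": 0.25, "xyz": [0.5, 0, 40], "twist": 0}, {"gripper": 0.25, "xyz": [0.5, 0, 75], "twist": 0}, {"gripper": 0.25, "xyz": [0.5, 0, 95], "twist": 0}, {"gripper": 0.25, "xyz": [0.5, 0, 105], "twist": 0}, {"gripper": 0.25, "xyz": [0.5, 0, 111], "twist": 0}, {"gripper": 0.25, "xyz": [0.5, 0, 114], "twist": 0}, {"gripper": 0.25, "xyz": [0.5, 0, 114], "twist": 0}])

```text
clock: 54.1
ee_pos: [0.4922, 0.0631, 0.0385]
tool_rot: [-0.439, 0.899, -0.0, 0.0]
ft_force: [-0.1, 0.1, -0.3]
grip_width: 0.75
finger_force: 0.0
```

Emit:
servo_tool(rows=[{"gripper": 1, "xyz": [0, 0, 0], "twist": 0}, {"gripper": 1, "xyz": [0, 0, 0], "twist": 0}, {"gripper": 1, "xyz": [0, 0, 0], "twist": 0}, {"gripper": 1, "xyz": [0, 0, 0], "twist": 0}, {"gripper": 1, "xyz": [0, 0, 0], "twist": 0}], grip_force=25)

```text
clock: 54.72
ee_pos: [0.4913, 0.0637, 0.0388]
tool_rot: [-0.439, 0.899, 0.001, -0.0]
ft_force: [-4.2, 4.6, 7.7]
grip_width: 0.398
finger_force: 26.3
```

Run:
```python
from h import *
s=manip.read_state();print(s['torque'].round(3),s['grip_width'],s['finger_force'],s['ee_pos'])
```

```text
[ 0.744  0.642 -0.06 ] 0.39774872131828654 26.289167404174805 [0.49128889 0.06366914 0.03878929]
```

Emit:
servo_tool(rows=[{"gripper": 1, "xyz": [0, 0, 0], "twist": 10}, {"gripper": 1, "xyz": [0, 0, 0.1], "twist": 20}, {"gripper": 1, "xyz": [0, 0, 0.1], "twist": 30}, {"gripper": 1, "xyz": [0, 0, 0.2], "twist": 40}, {"gripper": 1, "xyz": [0, 0, 0.2], "twist": 50}, {"gripper": 1, "xyz": [0, 0, 0.3], "twist": 60}, {"gripper": 1, "xyz": [0, 0, 0.3], "twist": 70}, {"gripper": 1, "xyz": [0, 0, 0.4], "twist": 80}, {"gripper": 1, "xyz": [0, 0, 0.4], "twist": 90}, {"gripper": 1, "xyz": [0, 0, 0.5], "twist": 100}])

```text
clock: 55.98
ee_pos: [0.4913, 0.064, 0.0383]
tool_rot: [0.409, 0.913, 0.0, -0.001]
ft_force: [-4.0, 8.3, 8.3]
grip_width: 0.398
finger_force: 26.3
```

```bash
cat > t.py <<'E'
from h import *
s=manip.read_state();Rm=R.from_quat(s['tool_rot']).as_matrix()
print('tq',s['torque'].round(3),'F',s['ft_force'].round(1),'h',np.degrees(np.arctan2(Rm[1,0],Rm[0,0])).round(2),'j6',np.degrees(s['joints'][5]).round(1),'tau6',s['tau'][5].round(3),s['ee_pos'].round(4),s['clock'])
E
python3 t.py
```

```text
tq [1.279 0.679 0.086] F [-4.   8.3  8.3] h 131.71 j6 -35.8 tau6 -1.781 [0.4913 0.064  0.0383] 55.975
```

Emit:
servo_tool(rows=[{"gripper": 1, "xyz": [0, 0, 0], "twist": 10}, {"gripper": 1, "xyz": [0, 0, 0.1], "twist": 20}, {"gripper": 1, "xyz": [0, 0, 0.1], "twist": 30}, {"gripper": 1, "xyz": [0, 0, 0.2], "twist": 40}, {"gripper": 1, "xyz": [0, 0, 0.2], "twist": 50}, {"gripper": 1, "xyz": [0, 0, 0.3], "twist": 60}, {"gripper": 1, "xyz": [0, 0, 0.3], "twist": 70}])

```text
clock: 56.85
ee_pos: [0.4916, 0.0641, 0.038]
tool_rot: [0.858, 0.513, 0.0, -0.001]
ft_force: [-3.1, 7.6, 6.5]
grip_width: 0.397
finger_force: 26.3
```

```bash
python3 t.py
```

```text
tq [1.294 0.572 0.112] F [-3.1  7.6  6.5] h 61.71 j6 34.2 tau6 -1.782 [0.4916 0.0641 0.038 ] 56.85
```

Emit:
servo_tool(rows=[{"gripper": 1, "xyz": [0, 0, 0], "twist": 8}, {"gripper": 1, "xyz": [0, 0, 0.1], "twist": 16}, {"gripper": 1, "xyz": [0, 0, 0.1], "twist": 24}])

```text
clock: 57.22
ee_pos: [0.4917, 0.064, 0.0379]
tool_rot: [0.946, 0.324, 0.0, -0.001]
ft_force: [-2.6, 7.4, 6.5]
grip_width: 0.401
finger_force: 26.3
```

```bash
python3 t.py
```

```text
tq [1.197 0.48  0.051] F [-2.6  7.4  6.5] h 37.77 j6 58.1 tau6 -1.415 [0.4917 0.064  0.0379] 57.225
```

Emit:
servo_tool(rows=[{"gripper": 1, "xyz": [0, 0, 0], "twist": 8}, {"gripper": 1, "xyz": [0, 0, 0.1], "twist": 16}, {"gripper": 1, "xyz": [0, 0, 0.1], "twist": 24}])

```text
clock: 57.6
ee_pos: [0.4917, 0.064, 0.0378]
tool_rot: [0.993, 0.12, 0.0, -0.001]
ft_force: [-3.3, 6.7, 6.0]
grip_width: 0.4
finger_force: 26.2
```

```bash
python3 t.py
```

```text
tq [1.098 0.385 0.048] F [-3.3  6.7  6. ] h 13.78 j6 82.1 tau6 -1.415 [0.4917 0.064  0.0378] 57.6
```

Total turned is 218°, and the knob is still running free.

Emit:
servo_tool(rows=[{"gripper": 1, "xyz": [0, 0, 0], "twist": 8}, {"gripper": 1, "xyz": [0, 0, 0.1], "twist": 16}, {"gripper": 1, "xyz": [0, 0, 0.1], "twist": 24}])

```text
clock: 57.98
ee_pos: [0.4917, 0.0638, 0.0377]
tool_rot: [0.996, -0.089, -0.0, -0.0]
ft_force: [-2.8, 5.9, 5.8]
grip_width: 0.398
finger_force: 26.2
```

```bash
python3 t.py
```

```text
tq [0.959 0.462 0.077] F [-2.8  5.9  5.8] h -10.22 j6 106.1 tau6 -1.414 [0.4917 0.0638 0.0377] 57.975
```

Emit:
servo_tool(rows=[{"gripper": 1, "xyz": [0, 0, 0], "twist": 8}, {"gripper": 1, "xyz": [0, 0, 0.1], "twist": 16}, {"gripper": 1, "xyz": [0, 0, 0.1], "twist": 24}])

```text
clock: 58.35
ee_pos: [0.4917, 0.0637, 0.0375]
tool_rot: [0.956, -0.294, -0.0, -0.0]
ft_force: [-3.1, 5.5, 5.8]
grip_width: 0.398
finger_force: 26.2
```

```bash
python3 t.py
```

```text
tq [0.811 0.446 0.032] F [-3.1  5.5  5.8] h -34.21 j6 130.1 tau6 -1.413 [0.4917 0.0637 0.0375] 58.35
```

Emit:
servo_tool(rows=[{"gripper": 0.25, "xyz": [0, 0, 0], "twist": 0}, {"gripper": 0.25, "xyz": [0, 0, 0], "twist": 0}, {"gripper": 0.25, "xyz": [0, 0, 0], "twist": 0}, {"gripper": 0.25, "xyz": [0, 0, 0], "twist": -10}, {"gripper": 0.25, "xyz": [0, 0, 0], "twist": -20}, {"gripper": 0.25, "xyz": [0, 0, 0], "twist": -30}, {"gripper": 0.25, "xyz": [0, 0, 0], "twist": -40}, {"gripper": 0.25, "xyz": [0, 0, 0], "twist": -50}, {"gripper": 0.25, "xyz": [0, 0, 0], "twist": -60}, {"gripper": 0.25, "xyz": [0, 0, 0], "twist": -70}])

```text
clock: 59.6
ee_pos: [0.4918, 0.0629, 0.0369]
tool_rot: [0.95, 0.313, -0.0, 0.0]
ft_force: [-0.0, -0.2, -0.2]
grip_width: 0.75
finger_force: 0.0
```

Emit:
servo_tool(rows=[{"gripper": 0.25, "xyz": [0, 0, 0], "twist": -10}, {"gripper": 0.25, "xyz": [0, 0, 0], "twist": -20}, {"gripper": 0.25, "xyz": [0, 0, 0], "twist": -30}, {"gripper": 0.25, "xyz": [0, 0, 0], "twist": -40}, {"gripper": 0.25, "xyz": [0, 0, 0], "twist": -50}, {"gripper": 0.25, "xyz": [0, 0, 0], "twist": -60}, {"gripper": 0.25, "xyz": [0, 0, 0], "twist": -70}, {"gripper": 0.25, "xyz": [0, 0, 0], "twist": -80}, {"gripper": 0.25, "xyz": [0, 0, 0], "twist": -90}, {"gripper": 0.25, "xyz": [0, 0, 0], "twist": -100}])

```text
clock: 60.85
ee_pos: [0.4919, 0.063, 0.0369]
tool_rot: [0.371, 0.929, -0.0, -0.0]
ft_force: [-0.9, -0.7, -0.1]
grip_width: 0.749
finger_force: 0.0
```

Emit:
servo_tool(rows=[{"gripper": 0.25, "xyz": [0, 0, 0], "twist": 0}, {"gripper": 0.25, "xyz": [0, 0, 0], "twist": 0}, {"gripper": 1, "xyz": [0, 0, 0], "twist": 0}, {"gripper": 1, "xyz": [0, 0, 0], "twist": 0}, {"gripper": 1, "xyz": [0, 0, 0], "twist": 0}, {"gripper": 1, "xyz": [0, 0, 0], "twist": 0}, {"gripper": 1, "xyz": [0, 0, 0], "twist": 0}], grip_force=30)

```text
clock: 61.72
ee_pos: [0.4921, 0.0632, 0.0371]
tool_rot: [0.374, 0.927, 0.0, 0.0]
ft_force: [0.3, 3.1, 3.2]
grip_width: 0.396
finger_force: 30.7
```

```bash
python3 t.py
```

```text
tq [0.439 0.031 0.008] F [0.3 3.1 3.2] h 136.05 j6 -40.1 tau6 -0.032 [0.4921 0.0632 0.0371] 61.725
```

Emit:
servo_tool(rows=[{"gripper": 1, "xyz": [0, 0, 0], "twist": 6}, {"gripper": 1, "xyz": [0, 0, 0], "twist": 12}, {"gripper": 1, "xyz": [0, 0, 0], "twist": 18}])

```text
clock: 62.1
ee_pos: [0.492, 0.0627, 0.0371]
tool_rot: [0.515, 0.857, -0.0, 0.0]
ft_force: [-0.1, 0.1, 3.4]
grip_width: 0.4
finger_force: 30.7
```

```bash
python3 t.py
```

```text
tq [0.042 0.009 0.578] F [-0.1  0.1  3.4] h 117.99 j6 -22.0 tau6 -0.484 [0.492  0.0627 0.0371] 62.1
```

Emit:
servo_tool(rows=[{"gripper": 1, "xyz": [0, 0, 0], "twist": 4}, {"gripper": 1, "xyz": [0, 0, 0], "twist": 8}])

```text
clock: 62.35
ee_pos: [0.492, 0.0622, 0.037]
tool_rot: [0.573, 0.819, -0.001, 0.001]
ft_force: [-0.7, 1.7, 3.9]
grip_width: 0.397
finger_force: 30.8
```

```bash
python3 t.py
```

```text
tq [0.344 0.122 0.619] F [-0.7  1.7  3.9] h 110.07 j6 -14.1 tau6 -0.034 [0.492  0.0622 0.037 ] 62.35
```

Emit:
servo_tool(rows=[{"gripper": 0.25, "xyz": [0, 0, 0], "twist": 0}, {"gripper": 0.25, "xyz": [0, 0, 0], "twist": 0}, {"gripper": 0.25, "xyz": [0, 0, 0], "twist": 0}, {"gripper": 0.25, "xyz": [0, 0, -50], "twist": 0}, {"gripper": 0.25, "xyz": [0, 0, -100], "twist": 0}, {"gripper": 0.25, "xyz": [0, 0, -110], "twist": 0}, {"gripper": 0.25, "xyz": [0, 0, -110], "twist": 0}])

```text
clock: 63.22
ee_pos: [0.492, 0.0631, 0.1473]
tool_rot: [0.573, 0.82, 0.0, 0.0]
ft_force: [-0.9, 0.3, 0.2]
grip_width: 0.748
finger_force: 0.0
```

```bash
cat > line.py <<'E'
from h import *
im,_,st=snap('wrist');C=wcam(st);k=w(-.15,-.03)
v=cv2.cvtColor(im,6);best=None
a=np.linspace(0,2*np.pi,40)
m=np.zeros((400,640),np.uint8);cv2.fillConvexPoly(m,proj(C,[(k[0]+.0155*np.cos(t),k[1]+.0155*np.sin(t),.084) for t in a]).astype(int),1)
ys,xs=np.where((m>0)&(v>140));P=ray(C,np.c_[xs,ys],.084)[:,:2];d=P.mean(0)-k
c=np.cov(P.T);e=np.linalg.eigh(c)[1][:,1]
e=e*np.sign(e@d);print('n',len(xs),'mean off mm',(d*1e3).round(1),'ang mean',np.degrees(np.arctan2(d[1],d[0])).round(1),'ang pca',np.degrees(np.arctan2(e[1],e[0])).round(1));np.save('line.npy',[d,e])
E
python3 line.py; python3 t.py
```

```text
n 76 mean off mm [ 7.7 -0.3] ang mean -2.1 ang pca -6.5
tq [-0.043 -0.034 -0.01 ] F [0.2 0.3 0.3] h 110.07 j6 -14.1 tau6 -0.003 [0.4913 0.063  0.1463] 63.275
```

It bottomed: torque saturates at 0.6 N·m, and the white line lies along the stand's +x. I'll regrip and back off 90° counter-clockwise.

Emit:
servo_tool(rows=[{"gripper": 0.25, "xyz": [0, 0, 50], "twist": 0}, {"gripper": 0.25, "xyz": [0, 0, 90], "twist": 0}, {"gripper": 0.25, "xyz": [0, 0, 109], "twist": 0}, {"gripper": 0.25, "xyz": [0, 0, 109], "twist": 0}, {"gripper": 1, "xyz": [0, 0, 109], "twist": 0}, {"gripper": 1, "xyz": [0, 0, 109], "twist": 0}, {"gripper": 1, "xyz": [0, 0, 109], "twist": 0}, {"gripper": 1, "xyz": [0, 0, 109], "twist": 0}, {"gripper": 1, "xyz": [0, 0, 109], "twist": 0}])

```text
clock: 64.4
ee_pos: [0.4919, 0.063, 0.0385]
tool_rot: [0.573, 0.819, 0.0, 0.0]
ft_force: [-3.1, -2.1, 6.6]
grip_width: 0.397
finger_force: 30.4
```

Emit:
servo_tool(rows=[{"gripper": 1, "xyz": [0, 0, 0], "twist": -10}, {"gripper": 1, "xyz": [0, 0, -0.1], "twist": -20}, {"gripper": 1, "xyz": [0, 0, -0.1], "twist": -30}, {"gripper": 1, "xyz": [0, 0, -0.2], "twist": -40}, {"gripper": 1, "xyz": [0, 0, -0.2], "twist": -50}, {"gripper": 1, "xyz": [0, 0, -0.3], "twist": -60}, {"gripper": 1, "xyz": [0, 0, -0.3], "twist": -70}, {"gripper": 1, "xyz": [0, 0, -0.4], "twist": -80}, {"gripper": 1, "xyz": [0, 0, -0.4], "twist": -90}, {"gripper": 1, "xyz": [0, 0, -0.4], "twist": -90}])

```text
clock: 65.65
ee_pos: [0.4925, 0.0642, 0.039]
tool_rot: [-0.175, 0.985, 0.001, 0.001]
ft_force: [-1.9, 6.6, 4.9]
grip_width: 0.398
finger_force: 30.5
```

Emit:
servo_tool(rows=[{"gripper": 0.25, "xyz": [0, 0, 0], "twist": 0}, {"gripper": 0.25, "xyz": [0, 0, 0], "twist": 0}, {"gripper": 0.25, "xyz": [0, 0, 0], "twist": 0}, {"gripper": 0.25, "xyz": [0, 0, -50], "twist": 0}, {"gripper": 0.25, "xyz": [0, 0, -100], "twist": 0}, {"gripper": 0.25, "xyz": [0, 0, -110], "twist": 0}, {"gripper": 0.25, "xyz": [0, 0, -110], "twist": 0}])

```text
clock: 66.53
ee_pos: [0.4921, 0.063, 0.1487]
tool_rot: [-0.174, 0.985, -0.0, 0.001]
ft_force: [0.3, -0.1, -1.1]
grip_width: 0.749
finger_force: 0.0
```

```bash
python3 line.py; python3 t.py
```

```text
n 59 mean off mm [1.  9.1] ang mean 83.9 ang pca 82.9
tq [0.05  0.009 0.034] F [-0.5 -0.5 -0. ] h -159.95 j6 -104.1 tau6 0.0 [0.4913 0.0629 0.1477] 66.575
```

The line now reads 84°, which is exactly a quarter turn. Last, a check of the column and lever.

Emit:
servo_tool(rows=[{"gripper": 0, "xyz": [0, 0, -50], "twist": 0}, {"gripper": 0, "xyz": [0, 0, -112], "twist": 10}, {"gripper": 0, "xyz": [0, 0, -112], "twist": 20}, {"gripper": 0, "xyz": [0, 0, -112], "twist": 30}, {"gripper": 0, "xyz": [0, 0, -112], "twist": 40}, {"gripper": 0, "xyz": [0, 0, -112], "twist": 50}, {"gripper": 0, "xyz": [0, 0, -112], "twist": 60}, {"gripper": 0, "xyz": [0, 0, -112], "twist": 70}, {"gripper": 0, "xyz": [0, 0, -112], "twist": 80}, {"gripper": 0, "xyz": [0, 0, -112], "twist": 90}])

```text
clock: 67.82
ee_pos: [0.4909, 0.0629, 0.2581]
tool_rot: [0.576, 0.818, -0.001, -0.001]
ft_force: [-0.3, 0.4, -0.7]
grip_width: 1.0
finger_force: 0.0
```

```bash
python3 -c "
from h import *
go((.6537,.1557,.2603,84))"
```

```text
xyz [ 32.4 184.6  -2.9] twist 25.7
clock 67.825 ee [0.4909 0.0629 0.2581] h 109.72 j6 -0.241 F [-0.3  0.4 -0.7]
```

Emit:
servo_tool(rows=[{"gripper": 0, "xyz": [40, 20, -2], "twist": 9}, {"gripper": 0, "xyz": [50, 65, -2], "twist": 18}, {"gripper": 0, "xyz": [50, 115, -2], "twist": 25.7}, {"gripper": 0, "xyz": [36, 170, -2], "twist": 25.7}, {"gripper": 0, "xyz": [32, 184, -2], "twist": 25.7}, {"gripper": 0, "xyz": [32, 184, -2], "twist": 25.7}, {"gripper": 0, "xyz": [32, 184, -2], "twist": 25.7}])

```text
clock: 68.7
ee_pos: [0.6521, 0.1559, 0.2614]
tool_rot: [0.741, 0.671, -0.001, -0.001]
ft_force: [-0.4, -0.5, 1.3]
grip_width: 1.001
finger_force: 0.0
```

Run:
```python
from h import *
im,C,st=snap('wrist','w17.png');C=wcam(st)
print('column',fitbox(im,C,w(0,0),YAW,.076,h=.102),PAN,np.degrees(YAW))
# lever grip / pan compare with w15
o=cv2.imread('pics/w15.png');C0=C
g=cv2.cvtColor(im,6);f=cv2.cvtColor(o,6)
t=f[150:185,180:330];r=cv2.matchTemplate(g,t,5);print('template (lever/stand) match',cv2.minMaxLoc(r)[1:4:2])
t=f[215:330,280:360];r=cv2.matchTemplate(g,t,5);print('case match',cv2.minMaxLoc(r)[1:4:2])
sd=snap('side','s17.png')[0];S=cam('side');s0=cv2.imread('pics/side0.png')
for n,(x,y) in dict(bottle=(357,162),loupe=(386,232),cup=(374,268)).items():
    t=s0[y-12:y+12,x-12:x+12];r=cv2.matchTemplate(sd[y-30:y+30,x-30:x+30],t,5);v=cv2.minMaxLoc(r);print(n,round(v[1],3),np.array(v[3])-18)
```

```text
column (array([0.6469, 0.0779]), np.float64(-5.5), np.float64(0.981)) [0.645  0.0775] -5.901465289847479
template (lever/stand) match (0.9834344983100891, (181, 150))
case match (0.9873077273368835, (281, 215))
bottle 0.905 [0 0]
loupe 0.999 [0 0]
cup 1.0 [0 0]
```

The column, lever and bystanders are all in place, so I'm handing in.

```bash
python3 -c "
from workcell import manip
print(manip.sign_off())"
```

```text
the job is handed in; nothing more can be done
None
```

The job is handed in, and I have no verdict back: the head is home, the lever is locked, all three cases stand squarely on the pan (about 2 mm off centre), the stop knob was bottomed and backed off a quarter turn, and the loupe, bottle and cup did not move.

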